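# Transfer the bottle row to the other rack

## Task

Move the four bottles (a vial, two bottles and a wide jar) from the full rack to the empty one, keeping their order as counted from the handle loop: the bottle nearest the loop of the full rack goes to the place nearest the loop of the empty rack, and so on along the row. Stand each one upright at the middle of its pad, and do not tip a bottle over on the way.

Things in the scene. Friction and masses are not known exactly. Their poses are not given: they have to be found in the camera images.
- full_rack: Rack full of bottles at the start: fixed aluminium rack, 322 (x) x 84 (y) mm, end plates 22 high. Origin: centre of its underside, z up. A steel handle loop sticks out 28 beyond its -x end only. Four places, each a flat black rubber pad of diameter 62 with its top 14 up: counted from the loop, at x = -123, -41, 41, 123, y = 0. The loop points about to the robot.
- empty_rack: Rack empty at the start: fixed aluminium rack, 322 (x) x 84 (y) mm, end plates 22 high. Origin: centre of its underside, z up. A steel handle loop sticks out 28 beyond its -x end only. Four places, each a flat black rubber pad of diameter 62 with its top 14 up: counted from the loop, at x = -123, -41, 41, 123, y = 0. The loop points about away from the robot. A case 210 high stands between the racks.
- vial_center (a point): Centre, half-way up, of the vial: smallest of the four, clear glass with a white screw cap, diameter 25, height 46 mm. Loose, stands upright on one of the full rack's pads; z along its axis, up.
- pad_vial: The fixed rubber pad of the full rack on which the vial stands at the start (it stays there when the bottle goes); diameter 62, 2 thick, origin at the centre of its underside. All pads look alike.
- squat_bottle_center (a point): Centre, half-way up, of the squat bottle: short white bottle with a wide red screw cap (diameter 39, top 18 mm), diameter 43, height 68 mm. Loose, stands upright on one of the full rack's pads; z along its axis, up.
- pad_squat_bottle: The fixed rubber pad of the full rack on which the squat bottle stands at the start (it stays there when the bottle goes); diameter 62, 2 thick, origin at the centre of its underside. All pads look alike.
- slim_bottle_center (a point): Centre, half-way up, of the slim bottle: white with a white screw cap (diameter 34, top 18 mm), diameter 38, height 88 mm. Loose, stands upright on one of the full rack's pads; z along its axis, up.
- pad_slim_bottle: The fixed rubber pad of the full rack on which the slim bottle stands at the start (it stays there when the bottle goes); diameter 62, 2 thick, origin at the centre of its underside. All pads look alike.
- jar_center (a point): Centre, half-way up, of the wide jar: low and widest of the four, brown glass with a wide black lid (diameter 52, top 14 mm), diameter 56, height 60 mm. Loose, stands upright on one of the full rack's pads; z along its axis, up.
- pad_jar: The fixed rubber pad of the full rack on which the jar stands at the start (it stays there when the bottle goes); diameter 62, 2 thick, origin at the centre of its underside. All pads look alike.
Not all that is in view belongs to the job. What is shaped like the part that bears squat_bottle_center but turquoise is not meant.

How it is judged:
By the outcome, as a careful person would: the job done as asked, in the order asked, and still so for the second after the job is handed in, with the robot touching nothing.
It also fails if it takes over 128 s, if anything falls off the work surface, if the arm or the gripper's body presses on something with over 40 N, if the wrist force passes 120 N, or if a joint passes its speed limit or range.

## Robot

A 6-joint arm with a two-finger parallel gripper is mounted at the origin on a cart in front of the work surface, level with it; the furniture and walls round the work are solid. World frame = base frame: x ahead of the robot, y to its left, z up, the work surface at z = 0. Lengths are in mm, angles in rad, forces in N, time in s.
With the tool pointing down it reaches from about 300 to 775 mm from the base axis. Payload 14.6 kg.
Tool frame: the origin (TCP) lies at the very end of the fingers, on their centre line; the grasp point (between the pads) lies 19 mm behind it; z points along the fingers, y is the line along which they close (so a half turn about z gives the same grasp; the last joint's range is limited). The gripper opens to 94 mm and grips with 3 to 60 N. Pads are 16 mm wide; open, the fingers measure 119 mm over their backs; the gripper's body (75 mm by 177 mm) begins 78 mm behind the grasp point.
Start: joints at [-1.193, 0.3, 1.521, -0, 1.321, -0.067], TCP at [236.644, -496.476, 205.446] pointing down, gripper open.
Joint ranges: [-3.03, 3.03], [-0.79, 2.21], [0.23, 2.52], [-1.04, 4.18], [0, 3.07], [-2.55, 2.55]. Speed limits (rad/s): [2.22, 2.22, 2.57, 3.14, 3.14, 3.14].

## Interface

Orientations are given as [roll, pitch, yaw] about the fixed x, y, z axes, in that order (R = Rz(yaw) Ry(pitch) Rx(roll)).
In Python, from cell import manip gives the robot as it stands. The module is installed in compiled form; this text tells all that it offers.
- The arm moves only by the shell command python3 -m inch 'ROWS' [FORCE]. ROWS is JSON, a list of rows, each an object of numbers: "gripper": the opening, from 0 (shut) to 1 (fully open); "dx", "dy", "dz": the shift along the world's x, y, z in m; "wx", "wy", "wz": the turn, a rotation vector about the world's x, y, z in degrees. A call has exactly 5 rows; each row is the pose to reach, as a shift and turn from the pose commanded when the call began; what a row does not reach only later rows make up. A row lasts 1/12 s, in which the tool goes at most 41.7 mm and 7.16 degrees, less where a joint would pass 70% of its speed; a pose out of reach is approached as far as the arm can. A call with a gripper value outside its range is refused whole. The fingers move at their own pace and stop on an object; FORCE is the grip in N (left out, the last holds). Time passes only in rows, so rows that repeat a pose let the fingers close, or fill a call up. It gives the time, the measured TCP pose, the force, the opening and the grip force at its end, in the units of the state.
- manip.read_state(): the state, without advancing time (a new reading comes with each control period).
- manip.camera(name): name is "scene" or "top" or "wrist"; returns the picture (480x640x3 uint8, blue, green, red); there is no depth.
- manip.camera_info(name): a dict with "camera_matrix" (3x3 intrinsics, pixels), "R" (3x3) and "t" (3): a world point X has camera coordinates R X + t; the wrist camera has in their place "tool_from_camera" (4x4, takes a point from camera to tool coordinates, whose origin is the TCP and whose axes are the flange's). Camera axes: x right, y down, z forward; pixel columns grow to the right and rows downward; lengths in mm; the calibration is good to about 2 mm. A picture is of the moment at which its call begins: read the wrist's pose just before it. camera_info takes no time and is no camera call.
- manip.sign_off(): hands the job in; it is judged then, once.
The state is a dict: "clock": time; "joints": joint angles; "qd": joint speeds; "effort": joint torques, N m; "eef_pos": TCP position; "eef_rot": TCP orientation; "wrist_force": force on the tool from outside, world axes, zero at the start; "moment": the same for the moment, N m; "finger_gap": finger opening in mm; "finger_force": force on a finger pad.
Only numpy, scipy, OpenCV 4.12 (cv2) and the standard library are available. Lean on these libraries where they do the work, as an engineer would, in place of code of your own. Each camera call takes 0.05 s, during which the arm holds its last target. There are 200 camera calls.

## Working session

There is one attempt and no reset: what is moved stays moved. The work goes in short steps, Python scripts to look and compute and a shell command to move; the robot and the scene stay as the last step left them, time stands still between calls to the robot, and variables do not carry over. Pictures are saved under pics/ and viewed, at most 14 in all, crops included, and the job is handed in when it is done.

```bash
mkdir -p pics; python3 - <<'E'
from cell import manip
import cv2
print(manip.read_state())
for n in("scene","top"):
    cv2.imwrite(f"pics/{n}0.png",manip.camera(n)); print(n,manip.camera_info(n))
print(manip.camera_info("wrist"))
E
```

```text
{'clock': 0.0, 'joints': array([-1.19260221e+00,  3.00412469e-01,  1.52157023e+00,  1.91294678e-06,
        1.32068360e+00, -6.66195609e-02]), 'qd': array([3.55248550e-04, 1.46100075e-03, 1.65867688e-03, 1.19469207e-05,
       1.07275738e-03, 5.80420224e-04]), 'effort': array([ 3.07267692e-03, -5.31791639e+01, -3.52731442e+01,  7.09113549e-02,
        2.43796018e-02, -8.73013005e-05]), 'eef_pos': array([ 236.55373016, -496.24981897,  204.92307698]), 'eef_rot': array([-3.14052151e+00, -7.33219581e-05,  4.44813166e-01]), 'wrist_force': array([0.89724814, 0.19200552, 0.93469976]), 'moment': array([-0.01963034, -0.02375912, -0.05696839]), 'finger_force': 0.0, 'finger_gap': 93.82493555113149}
scene {'camera_matrix': array([[511.25363792,   0.        , 317.44379286],
       [  0.        , 511.25363792, 242.68799781],
       [  0.        ,   0.        ,   1.        ]]), 'R': array([[ 0.98812058, -0.15315565, -0.01269145],
       [-0.12805242, -0.77486505, -0.61902078],
       [ 0.08497237,  0.61329235, -0.78527205]]), 't': array([-580.07475531,   64.00770387, 1226.76216594])}
top {'camera_m
[... 243 characters left out ...]
7897e-01,  3.17776886e-02, -1.70541771e-01],
       [ 1.70634698e-01,  2.15701750e-04, -9.85334336e-01]]), 't': array([ -29.99961692,  601.42529635, 1423.80338833])}
{'camera_matrix': array([[395.17169799,   0.        , 328.28227473],
       [  0.        , 395.17169799, 243.44744465],
       [  0.        ,   0.        ,   1.        ]]), 'tool_from_camera': array([[-8.07236437e-04, -9.71574200e-01, -2.36733865e-01,
         6.82757485e+01],
       [ 9.99999469e-01, -9.35920285e-04,  4.31201483e-04,
        -5.73714577e-01],
       [-6.40508262e-04, -2.36733391e-01,  9.71574439e-01,
        -1.79583536e+02],
       [ 0.00000000e+00,  0.00000000e+00,  0.00000000e+00,
         1.00000000e+00]])}
```

View pics/top0.png

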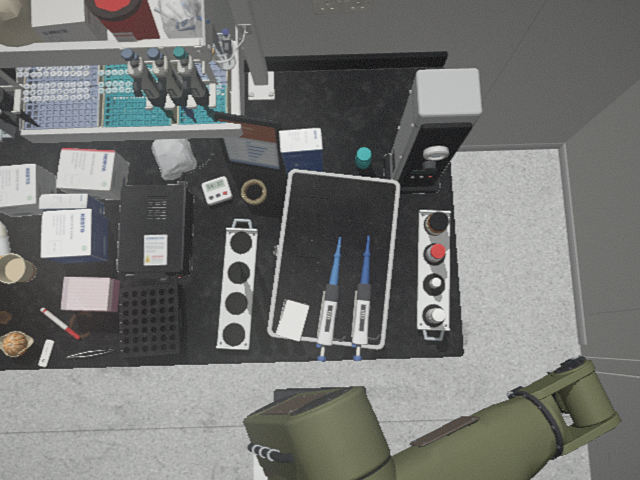

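View pics/scene0.png

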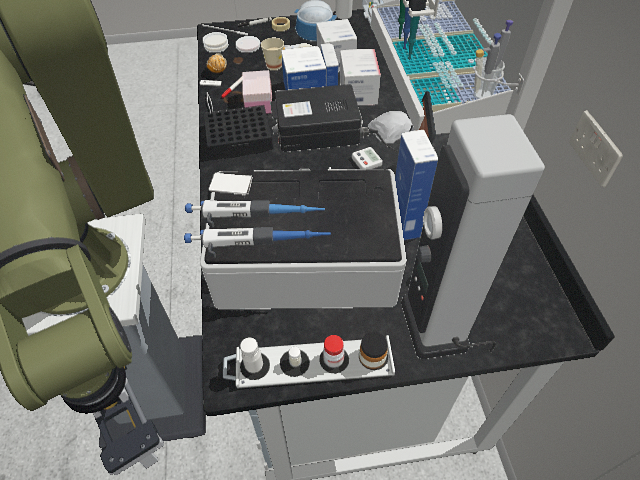

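Top view: full rack on the right, with its loop toward the robot at about (433,335). From the loop its bottles are slim (435,315), vial (433,284), squat (436,253) and jar (436,222). The empty rack is on the left, loop at about (243,225), with pads at (241,242), (238,272), (235,303) and (233,335). The case between them carries pipettes.

```bash
cat > h.py <<'E'
from cell import manip
import numpy as np, cv2
from scipy.spatial.transform import Rotation as Ro
def ray(name,uv,z,st=None):
    i=manip.camera_info(name);K=i["camera_matrix"]
    d=np.linalg.inv(K)@[*uv,1.]
    if name=="wrist":
        T=i["tool_from_camera"];R=Ro.from_euler("xyz",st["eef_rot"]).as_matrix()
        o=R@T[:3,3]+st["eef_pos"];d=R@T[:3,:3]@d
    else:
        o=-i["R"].T@i["t"];d=i["R"].T@d
    return o+d*(z-o[2])/d[2]
def proj(name,X,st=None):
    i=manip.camera_info(name);X=np.asarray(X,float)
    if name=="wrist":
        T=i["tool_from_camera"];R=Ro.from_euler("xyz",st["eef_rot"]).as_matrix()
        c=T[:3,:3].T@(R.T@(X-st["eef_pos"])-T[:3,3])
    else: c=i["R"]@X+i["t"]
    p=i["camera_matrix"]@c
    return p[:2]/p[2]
E
python3 - <<'E'
from h import *
np.set_printoptions(precision=1,suppress=True)
print("empty pads");[print(ray("top",p,14)) for p in[(241,242),(238,272),(235.5,303),(233,335)]]
print("full tops");[print(ray("top",p,z)) for p,z in[((438,313),102),((437,281),60),((438,250),82),((437,219),74)]]
print("case");[print(ray("top",p,210)) for p in[(291,172),(399,182),(384,346),(269,334)]]
print("column",ray("top",(418,70),500),ray("top",(390,185),0),ray("top",(437,190),0),ray("scene",(430,346),0))
im=cv2.imread("pics/top0.png")
a=cv2.resize(im[200:360,200:280],None,fx=3.7,fy=3.7,interpolation=2);b=cv2.resize(im[200:360,395:475],None,fx=3.7,fy=3.7,interpolation=2)
cv2.imwrite("pics/c1.png",np.hstack([a,b]))
E
```

```text
empty pads
[618.6 186.7  14. ]
[536.9 195.1  14. ]
[454.1 202.1  14. ]
[370.1 208.9  14. ]
full tops
[ 407.  -317.7  102. ]
[ 491.1 -328.5   60. ]
[ 568.9 -332.    82. ]
[ 652.3 -336.3   74. ]
case
[750.4  34.4 210. ]
[ 716.9 -223.9  210. ]
[ 331.7 -169.3  210. ]
[367.   92.5 210. ]
column [ 856.4 -233.3  500. ] [ 768.9 -226.8    0. ] [ 750.2 -356.4    0. ] [ 778.8 -330.4    0. ]
```

View pics/c1.png

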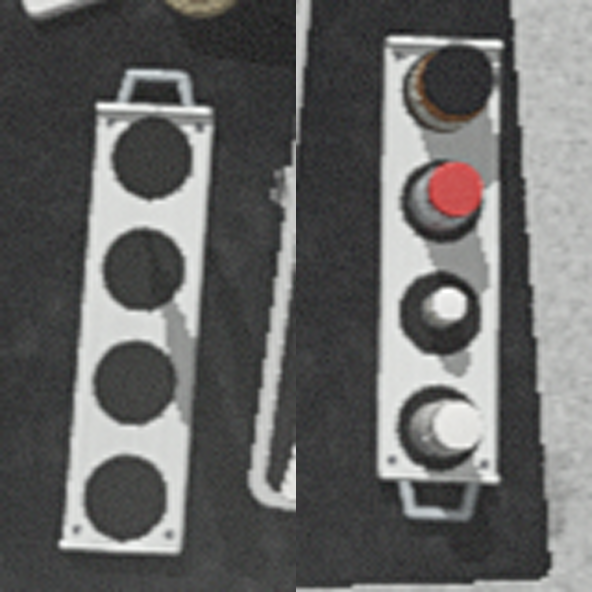

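Crop: empty-rack pads sit at crop pixels (151,158), (144,269), (135,382) and (125,497). Bottle tops are at (460,425), (448,306), (456,189) and (455,85). Next I'll swing the tool over the full rack at yaw ≈175°, so the camera is on the robot side, away from the column.

```bash
python3 -m inch '[{"gripper":1,"dx":0.02,"dy":0.02,"dz":0.02,"wz":7},{"gripper":1,"dx":0.04,"dy":0.04,"dz":0.04,"wz":14},{"gripper":1,"dx":0.06,"dy":0.06,"dz":0.06,"wz":21},{"gripper":1,"dx":0.08,"dy":0.08,"dz":0.08,"wz":28},{"gripper":1,"dx":0.10,"dy":0.10,"dz":0.10,"wz":35}]' 
python3 -m inch '[{"gripper":1,"dx":0.02,"dy":0.02,"wz":7},{"gripper":1,"dx":0.04,"dy":0.04,"wz":14},{"gripper":1,"dx":0.06,"dy":0.05,"wz":21},{"gripper":1,"dx":0.08,"dy":0.06,"wz":28},{"gripper":1,"dx":0.10,"dy":0.07,"wz":35}]' 
python3 -m inch '[{"gripper":1,"wz":7},{"gripper":1,"wz":14},{"gripper":1,"wz":21},{"gripper":1,"wz":28},{"gripper":1,"wz":35}]' 
python3 -m inch '[{"gripper":1,"wz":7},{"gripper":1,"wz":14},{"gripper":1,"wz":21},{"gripper":1,"wz":28},{"gripper":1,"wz":35}]' 
python3 -m inch '[{"gripper":1,"wz":7},{"gripper":1,"wz":10},{"gripper":1,"wz":10},{"gripper":1,"wz":10},{"gripper":1,"wz":10}]' 
python3 - <<'E'
from h import *
np.set_printoptions(precision=1,suppress=True)
s=manip.read_state();print(s["eef_pos"],np.degrees(s["eef_rot"]),s["joints"])
cv2.imwrite("pics/w1.png",manip.camera("wrist"))
for p in[(240.8,242.7),(238.9,272.7),(236.5,303.2),(233.8,334.3)]:print(ray("top",p,14))
for p,z in[((439.3,314.9),102),((436.1,282.7),60),((438.2,251.1),82),((438,223),74)]:
  q=ray("top",p,z);print(q,proj("wrist",q,s))
np.save("s1.npy",np.r_[s["eef_pos"],s["eef_rot"]])
E
```

```text
[ 236.6 -496.3  205. ] [-179.9   -0.    25.5] [-1.2  0.3  1.5 -0.   1.3 -0.1]
[616.7 187.2  14. ]
[534.9 192.7  14. ]
[453.4 199.4  14. ]
[371.9 206.8  14. ]
[ 402.2 -320.6  102. ] [ 183.7 -121.3]
[ 486.8 -325.9   60. ] [ 258.9 -213. ]
[ 566.  -332.3   82. ] [ 317.7 -399.3]
[ 641.5 -338.2   74. ] [ 386.7 -543. ]validation failed for argument at $[0]...
validation failed for argument at $[0]...
validation failed for argument at $[0]...
validation failed for argument at $[0]...
validation failed for argument at $[0]...
```

View pics/w1.png

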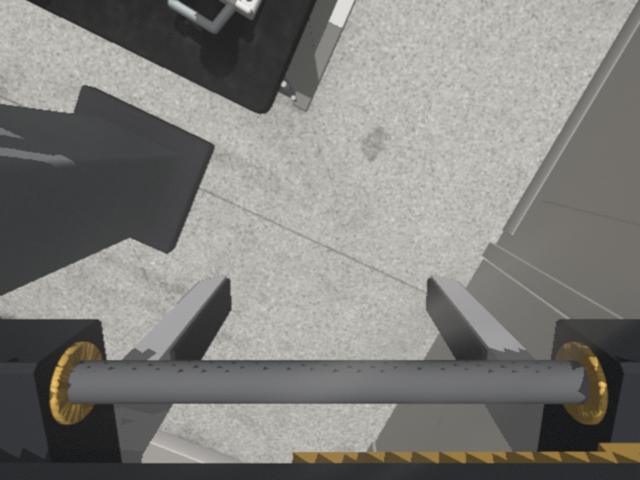

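All rows were refused: the wrist picture is still the start view, with the rack's loop only just at (215,10). I'll retry with every key present.

```bash
python3 -m inch '[{"gripper":1,"dx":0.02,"dy":0.02,"dz":0.02,"wx":0,"wy":0,"wz":7},{"gripper":1,"dx":0.04,"dy":0.04,"dz":0.04,"wx":0,"wy":0,"wz":14},{"gripper":1,"dx":0.06,"dy":0.06,"dz":0.06,"wx":0,"wy":0,"wz":21},{"gripper":1,"dx":0.08,"dy":0.08,"dz":0.08,"wx":0,"wy":0,"wz":28},{"gripper":1,"dx":0.10,"dy":0.10,"dz":0.10,"wx":0,"wy":0,"wz":35}]' || python3 -m inch --help
```

```text
clock: 0.57
eef_pos: [337.3, -395.3, 306.3]
eef_rot: [-3.141, -0.0, 1.062]
wrist_force: [0.4, -0.0, -0.1]
finger_gap: 93.8
finger_force: 0.0
```

```bash
python3 -m inch '[{"gripper":1,"dx":0.02,"dy":0.015,"dz":0,"wx":0,"wy":0,"wz":7},{"gripper":1,"dx":0.05,"dy":0.03,"dz":0,"wx":0,"wy":0,"wz":14},{"gripper":1,"dx":0.08,"dy":0.045,"dz":0,"wx":0,"wy":0,"wz":21},{"gripper":1,"dx":0.11,"dy":0.06,"dz":0,"wx":0,"wy":0,"wz":28},{"gripper":1,"dx":0.14,"dy":0.07,"dz":0,"wx":0,"wy":0,"wz":35}]'
python3 -m inch '[{"gripper":1,"dx":0,"dy":0,"dz":0,"wx":0,"wy":0,"wz":7},{"gripper":1,"dx":0,"dy":0,"dz":0,"wx":0,"wy":0,"wz":14},{"gripper":1,"dx":0,"dy":0,"dz":0,"wx":0,"wy":0,"wz":21},{"gripper":1,"dx":0,"dy":0,"dz":0,"wx":0,"wy":0,"wz":28},{"gripper":1,"dx":0,"dy":0,"dz":0,"wx":0,"wy":0,"wz":35}]'
python3 -m inch '[{"gripper":1,"dx":0,"dy":0,"dz":0,"wx":0,"wy":0,"wz":7},{"gripper":1,"dx":0,"dy":0,"dz":0,"wx":0,"wy":0,"wz":14},{"gripper":1,"dx":0,"dy":0,"dz":0,"wx":0,"wy":0,"wz":21},{"gripper":1,"dx":0,"dy":0,"dz":0,"wx":0,"wy":0,"wz":28},{"gripper":1,"dx":0,"dy":0,"dz":0,"wx":0,"wy":0,"wz":35}]'
python3 -m inch '[{"gripper":1,"dx":0,"dy":0,"dz":0,"wx":0,"wy":0,"wz":5},{"gripper":1,"dx":0,"dy":0,"dz":0,"wx":0,"wy":0,"wz":9},{"gripper":1,"dx":0,"dy":0,"dz":0,"wx":0,"wy":0,"wz":9},{"gripper":1,"dx":0,"dy":0,"dz":0,"wx":0,"wy":0,"wz":9},{"gripper":1,"dx":0,"dy":0,"dz":0,"wx":0,"wy":0,"wz":9}]'
cat > look.py <<'E'
from h import *
import sys
np.set_printoptions(precision=1,suppress=True)
s=manip.read_state();print(s["eef_pos"],np.degrees(s["eef_rot"]),s["joints"])
im=manip.camera("wrist");cv2.imwrite(f"pics/{sys.argv[1]}.png",im)
np.save(f"{sys.argv[1]}.npy",np.r_[s["eef_pos"],s["eef_rot"]])
E
python3 look.py w2
```

```text
clock: 0.98
eef_pos: [478.0, -325.0, 305.5]
eef_rot: [3.142, -0.0, 1.673]
wrist_force: [0.7, -0.6, 1.1]
finger_gap: 94.2
finger_force: 0.0
clock: 1.4
eef_pos: [476.7, -326.4, 305.1]
eef_rot: [-3.141, -0.001, 2.284]
wrist_force: [-0.3, -0.1, -0.4]
finger_gap: 94.3
finger_force: 0.0
clock: 1.82
eef_pos: [476.6, -326.4, 305.2]
eef_rot: [3.141, -0.0, 2.894]
wrist_force: [0.9, -0.7, -0.2]
finger_gap: 94.3
finger_force: 0.0
clock: 2.23
eef_pos: [476.6, -326.5, 305.3]
eef_rot: [3.141, -0.0, 3.043]
wrist_force: [0.9, -0.6, 0.7]
finger_gap: 94.2
finger_force: 0.0
[ 476.6 -326.5  305.3] [180.   -0.  174.3] [-0.7  0.3  1.3 -0.   1.6 -2.1]
```

View pics/w2.png

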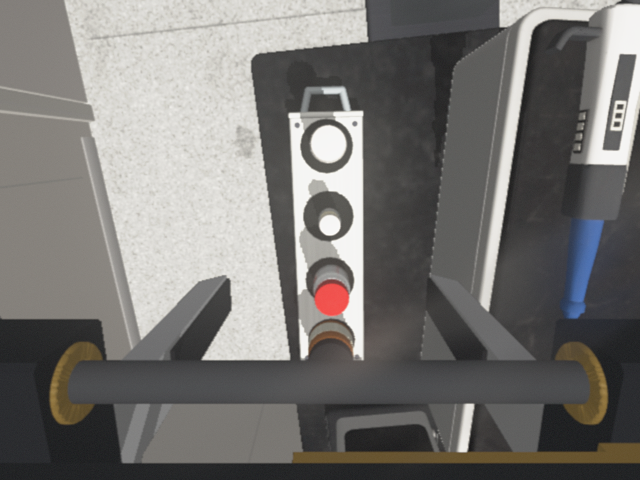

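Wrist view: slim cap (328,143), vial cap (330,225), red cap (331,298), jar partly hidden at (331,350). The loop and near rack edge are at about y=113.

```bash
python3 - <<'E'
from h import *
np.set_printoptions(precision=1,suppress=True)
a=np.load("w2.npy");s=dict(eef_pos=a[:3],eef_rot=a[3:])
im=cv2.imread("pics/w2.png");g=cv2.cvtColor(im,6);b,gg,r=[im[...,i].astype(int) for i in range(3)]
def blob(m,p):
    n,l,st,c=cv2.connectedComponentsWithStats(m.astype(np.uint8));k=l[p[1],p[0]];print(st[k],c[k]);return st[k][:2]+(st[k][2:4]-1)/2
print("slim",ray("wrist",blob(g>175,(328,143)),102,s))
print("vial",ray("wrist",blob(g>170,(330,225)),60,s))
print("squat",ray("wrist",blob((r>150)&(b<110),(331,298)),82,s))
def pad(p,z=14):return ray("wrist",p,z,s)
print("pads",pad((327,146)),pad((328.5,217)))
print("plate",ray("wrist",(290,114),22,s),ray("wrist",(363,112),22,s))
E
```

```text
[ 311  125   35   38 1058] [328.  143.6]
slim [ 405.  -319.4  102. ]
[319 215  22  21 357] [329.4 224.7]
vial [ 490.8 -326.3   60. ]
[314 283  35  33 869] [331.2 298.6]
squat [ 568.1 -332.4   82. ]
pads [ 406.9 -320.8   14. ] [ 489.8 -327.3   14. ]
plate [ 368.3 -358.4   22. ] [ 374.2 -277.2   22. ]
```

```bash
python3 -m inch '[{"gripper":1,"dx":-0.03,"dy":0.003,"dz":-0.03,"wx":0,"wy":0,"wz":1},{"gripper":1,"dx":-0.06,"dy":0.006,"dz":-0.06,"wx":0,"wy":0,"wz":1},{"gripper":1,"dx":-0.071,"dy":0.0065,"dz":-0.09,"wx":0,"wy":0,"wz":1},{"gripper":1,"dx":-0.071,"dy":0.0065,"dz":-0.12,"wx":0,"wy":0,"wz":1},{"gripper":1,"dx":-0.071,"dy":0.0065,"dz":-0.15,"wx":0,"wy":0,"wz":1}]' 25
python3 -m inch '[{"gripper":1,"dx":0,"dy":0,"dz":-0.03,"wx":0,"wy":0,"wz":0},{"gripper":1,"dx":0,"dy":0,"dz":-0.06,"wx":0,"wy":0,"wz":0},{"gripper":1,"dx":0,"dy":0,"dz":-0.09,"wx":0,"wy":0,"wz":0},{"gripper":1,"dx":0,"dy":0,"dz":-0.11,"wx":0,"wy":0,"wz":0},{"gripper":1,"dx":0,"dy":0,"dz":-0.11,"wx":0,"wy":0,"wz":0}]'
python3 -m inch '[{"gripper":0.5,"dx":0,"dy":0,"dz":0,"wx":0,"wy":0,"wz":0},{"gripper":0.45,"dx":0,"dy":0,"dz":0,"wx":0,"wy":0,"wz":0},{"gripper":0.35,"dx":0,"dy":0,"dz":0,"wx":0,"wy":0,"wz":0},{"gripper":0.3,"dx":0,"dy":0,"dz":0,"wx":0,"wy":0,"wz":0},{"gripper":0.2,"dx":0,"dy":0,"dz":0,"wx":0,"wy":0,"wz":0}]'
python3 -m inch '[{"gripper":0.2,"dx":0,"dy":0,"dz":0,"wx":0,"wy":0,"wz":0},{"gripper":0.2,"dx":0,"dy":0,"dz":0,"wx":0,"wy":0,"wz":0},{"gripper":0.2,"dx":0,"dy":0,"dz":0,"wx":0,"wy":0,"wz":0},{"gripper":0.2,"dx":0,"dy":0,"dz":0,"wx":0,"wy":0,"wz":0},{"gripper":0.2,"dx":0,"dy":0,"dz":0,"wx":0,"wy":0,"wz":0}]'
```

```text
clock: 2.7
eef_pos: [404.9, -320.0, 154.7]
eef_rot: [-3.141, 0.001, 3.06]
wrist_force: [0.0, -0.9, 0.2]
finger_gap: 94.0
finger_force: 0.0
clock: 3.12
eef_pos: [404.0, -318.6, 41.8]
eef_rot: [3.138, -0.005, 3.061]
wrist_force: [-0.4, 0.7, -0.1]
finger_gap: 93.9
finger_force: 0.0
clock: 3.53
eef_pos: [406.0, -320.3, 46.4]
eef_rot: [-3.141, 0.001, 3.063]
wrist_force: [-0.1, 0.1, -0.7]
finger_gap: 64.2
finger_force: 0.0
clock: 3.95
eef_pos: [405.7, -320.0, 45.5]
eef_rot: [-3.142, 0.0, 3.063]
wrist_force: [0.2, -0.7, 1.1]
finger_gap: 36.8
finger_force: 25.0
```

```bash
python3 -m inch '[{"gripper":0.2,"dx":0,"dy":0,"dz":0.01,"wx":0,"wy":0,"wz":0},{"gripper":0.2,"dx":0,"dy":0,"dz":0.03,"wx":0,"wy":0,"wz":0},{"gripper":0.2,"dx":0,"dy":0,"dz":0.055,"wx":0,"wy":0,"wz":0},{"gripper":0.2,"dx":0,"dy":0,"dz":0.08,"wx":0,"wy":0,"wz":0},{"gripper":0.2,"dx":0,"dy":0,"dz":0.105,"wx":0,"wy":0,"wz":0}]'
python3 -m inch '[{"gripper":0.2,"dx":0,"dy":0,"dz":0.03,"wx":0,"wy":0,"wz":0},{"gripper":0.2,"dx":0,"dy":0,"dz":0.06,"wx":0,"wy":0,"wz":0},{"gripper":0.2,"dx":0.003,"dy":0.007,"dz":0.09,"wx":0,"wy":0,"wz":0},{"gripper":0.2,"dx":0.01,"dy":0.02,"dz":0.12,"wx":0,"wy":0,"wz":0},{"gripper":0.2,"dx":0.018,"dy":0.04,"dz":0.15,"wx":0,"wy":0,"wz":0}]'
python3 -m inch '[{"gripper":0.2,"dx":0.01,"dy":0.025,"dz":0.01,"wx":0,"wy":0,"wz":0},{"gripper":0.2,"dx":0.02,"dy":0.05,"dz":0.015,"wx":0,"wy":0,"wz":0},{"gripper":0.2,"dx":0.03,"dy":0.075,"dz":0.015,"wx":0,"wy":0,"wz":0},{"gripper":0.2,"dx":0.04,"dy":0.1,"dz":0.015,"wx":0,"wy":0,"wz":0},{"gripper":0.2,"dx":0.05,"dy":0.125,"dz":0.015,"wx":0,"wy":0,"wz":0}]'
python3 -m inch '[{"gripper":0.2,"dx":0.01,"dy":0.025,"dz":0,"wx":0,"wy":0,"wz":0},{"gripper":0.2,"dx":0.02,"dy":0.05,"dz":0,"wx":0,"wy":0,"wz":0},{"gripper":0.2,"dx":0.03,"dy":0.075,"dz":0,"wx":0,"wy":0,"wz":0},{"gripper":0.2,"dx":0.04,"dy":0.1,"dz":0,"wx":0,"wy":0,"wz":0},{"gripper":0.2,"dx":0.05,"dy":0.125,"dz":0,"wx":0,"wy":0,"wz":0}]'
python3 -m inch '[{"gripper":0.2,"dx":0.01,"dy":0.025,"dz":0,"wx":0,"wy":0,"wz":0},{"gripper":0.2,"dx":0.02,"dy":0.05,"dz":0,"wx":0,"wy":0,"wz":0},{"gripper":0.2,"dx":0.03,"dy":0.075,"dz":0,"wx":0,"wy":0,"wz":0},{"gripper":0.2,"dx":0.04,"dy":0.1,"dz":0,"wx":0,"wy":0,"wz":0},{"gripper":0.2,"dx":0.05,"dy":0.125,"dz":0,"wx":0,"wy":0,"wz":0}]'
python3 -m inch '[{"gripper":0.2,"dx":0.01,"dy":0.025,"dz":0,"wx":0,"wy":0,"wz":0},{"gripper":0.2,"dx":0.02,"dy":0.05,"dz":0,"wx":0,"wy":0,"wz":0},{"gripper":0.2,"dx":0.03,"dy":0.075,"dz":0,"wx":0,"wy":0,"wz":0},{"gripper":0.2,"dx":0.038,"dy":0.09,"dz":0,"wx":0,"wy":0,"wz":0},{"gripper":0.2,"dx":0.041,"dy":0.092,"dz":0,"wx":0,"wy":0,"wz":0}]'
python3 look.py w3
```

```text
clock: 4.37
eef_pos: [405.5, -319.8, 152.3]
eef_rot: [-3.142, 0.0, 3.063]
wrist_force: [0.3, -0.7, -1.4]
finger_gap: 36.9
finger_force: 25.0
clock: 4.78
eef_pos: [423.1, -279.9, 302.6]
eef_rot: [-3.141, 0.0, 3.061]
wrist_force: [0.3, -1.1, -1.0]
finger_gap: 37.0
finger_force: 25.0
clock: 5.2
eef_pos: [473.7, -153.6, 316.3]
eef_rot: [-3.141, 0.001, 3.063]
wrist_force: [0.5, -0.2, -0.2]
finger_gap: 36.8
finger_force: 25.0
clock: 5.62
eef_pos: [523.6, -28.6, 316.2]
eef_rot: [-3.142, 0.0, 3.063]
wrist_force: [0.7, -1.4, 0.1]
finger_gap: 36.8
finger_force: 25.0
clock: 6.03
eef_pos: [573.6, 96.4, 316.2]
eef_rot: [3.142, 0.0, 3.063]
wrist_force: [0.5, -1.2, -0.9]
finger_gap: 37.2
finger_force: 25.0
clock: 6.45
eef_pos: [614.7, 189.4, 315.3]
eef_rot: [3.142, -0.001, 3.065]
wrist_force: [-0.7, 0.3, 0.1]
finger_gap: 36.6
finger_force: 25.0
[614.7 189.4 315.3] [180.   -0.  175.6] [ 0.2  0.5  1.   0.   1.6 -1.3]
```

View pics/w3.png

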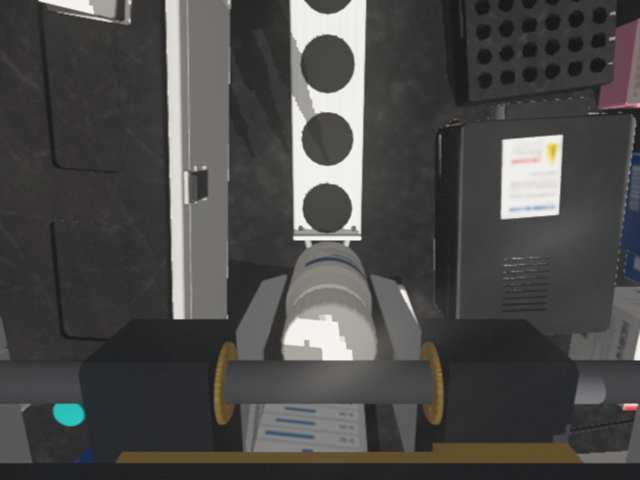

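The empty rack is well in view: the loop-end pad is at (327,208), the next two at (327,138) and (327,63), the loop at (327,243). Slim is held upright.

```bash
python3 - <<'E'
from h import *
np.set_printoptions(precision=1,suppress=True)
a=np.load("w3.npy");s=dict(eef_pos=a[:3],eef_rot=a[3:])
im=cv2.imread("pics/w3.png");g=cv2.cvtColor(im,6)
m=(g<95).astype(np.uint8)[:, 296:360];n,l,st,c=cv2.connectedComponentsWithStats(m)
P=[]
for p in[(327,208),(327,138),(327,63)]:
    k=l[p[1],p[0]-296];ct=max(cv2.findContours((l==k).astype(np.uint8),0,1)[0],key=len)
    e=cv2.fitEllipse(cv2.convexHull(ct));uv=np.array(e[0])+[296,0];print(uv,e[1]);P.append(ray("wrist",uv,14,s))
print(np.array(P),np.diff(P,axis=0))
for y in(232,):print("end",ray("wrist",(328,238),22,s))
E
```

```text
[326.7 208. ] (47.462284088134766, 48.52436828613281)
[326.9 138.4] (49.64812469482422, 51.97548294067383)
[326.9  63.3] (52.7086296081543, 56.88986587524414)
[[618.1 187.3  14. ]
 [536.  194.   14. ]
 [454.4 200.4  14. ]] [[-82.1   6.7   0. ]
 [-81.6   6.4   0. ]]
end [654.1 186.2  22. ]
```

```bash
python3 -m inch '[{"gripper":0.2,"dx":0.003,"dy":0,"dz":-0.02,"wx":0,"wy":0,"wz":0},{"gripper":0.2,"dx":0.003,"dy":0,"dz":-0.05,"wx":0,"wy":0,"wz":0},{"gripper":0.2,"dx":0.003,"dy":0,"dz":-0.08,"wx":0,"wy":0,"wz":0},{"gripper":0.2,"dx":0.003,"dy":0,"dz":-0.11,"wx":0,"wy":0,"wz":0},{"gripper":0.2,"dx":0.003,"dy":0,"dz":-0.14,"wx":0,"wy":0,"wz":0}]'
python3 -m inch '[{"gripper":0.2,"dx":0,"dy":0,"dz":-0.03,"wx":0,"wy":0,"wz":0},{"gripper":0.2,"dx":0,"dy":0,"dz":-0.06,"wx":0,"wy":0,"wz":0},{"gripper":0.2,"dx":0,"dy":0,"dz":-0.085,"wx":0,"wy":0,"wz":0},{"gripper":0.2,"dx":0,"dy":0,"dz":-0.1,"wx":0,"wy":0,"wz":0},{"gripper":0.2,"dx":0,"dy":0,"dz":-0.11,"wx":0,"wy":0,"wz":0}]'
python3 -m inch '[{"gripper":0.2,"dx":0,"dy":0,"dz":-0.005,"wx":0,"wy":0,"wz":0},{"gripper":0.2,"dx":0,"dy":0,"dz":-0.01,"wx":0,"wy":0,"wz":0},{"gripper":0.2,"dx":0,"dy":0,"dz":-0.014,"wx":0,"wy":0,"wz":0},{"gripper":0.2,"dx":0,"dy":0,"dz":-0.017,"wx":0,"wy":0,"wz":0},{"gripper":0.2,"dx":0,"dy":0,"dz":-0.017,"wx":0,"wy":0,"wz":0}]'
```

```text
clock: 6.92
eef_pos: [617.3, 185.7, 174.9]
eef_rot: [3.142, 0.001, 3.062]
wrist_force: [0.8, 0.0, -1.1]
finger_gap: 36.6
finger_force: 25.0
clock: 7.33
eef_pos: [616.8, 185.7, 64.0]
eef_rot: [-3.141, -0.002, 3.062]
wrist_force: [0.1, -0.3, -1.3]
finger_gap: 37.2
finger_force: 25.0
clock: 7.75
eef_pos: [617.7, 187.0, 48.5]
eef_rot: [3.142, 0.0, 3.063]
wrist_force: [0.3, -0.1, -0.2]
finger_gap: 36.8
finger_force: 25.0
```

```bash
python3 -m inch '[{"gripper":0.2,"dx":0,"dy":0,"dz":-0.001,"wx":0,"wy":0,"wz":0},{"gripper":0.2,"dx":0,"dy":0,"dz":-0.0025,"wx":0,"wy":0,"wz":0},{"gripper":0.2,"dx":0,"dy":0,"dz":-0.0025,"wx":0,"wy":0,"wz":0},{"gripper":0.2,"dx":0,"dy":0,"dz":-0.0025,"wx":0,"wy":0,"wz":0},{"gripper":0.42,"dx":0,"dy":0,"dz":-0.0025,"wx":0,"wy":0,"wz":0}]'
python3 -m inch '[{"gripper":0.45,"dx":0,"dy":0,"dz":0,"wx":0,"wy":0,"wz":0},{"gripper":0.5,"dx":0,"dy":0,"dz":0,"wx":0,"wy":0,"wz":0},{"gripper":0.6,"dx":0,"dy":0,"dz":0,"wx":0,"wy":0,"wz":0},{"gripper":0.8,"dx":0,"dy":0,"dz":0,"wx":0,"wy":0,"wz":0},{"gripper":0.8,"dx":0,"dy":0,"dz":0,"wx":0,"wy":0,"wz":0}]'
```

```text
clock: 8.17
eef_pos: [617.7, 187.0, 46.1]
eef_rot: [3.142, 0.0, 3.063]
wrist_force: [-0.1, -0.1, 0.7]
finger_gap: 39.0
finger_force: 0.0
clock: 8.58
eef_pos: [617.7, 187.1, 46.0]
eef_rot: [3.142, 0.0, 3.063]
wrist_force: [-0.3, -0.4, 0.2]
finger_gap: 63.5
finger_force: 0.0
```

```bash
python3 -m inch '[{"gripper":0.9,"dx":0,"dy":0,"dz":0.02,"wx":0,"wy":0,"wz":0},{"gripper":1,"dx":0,"dy":0,"dz":0.055,"wx":0,"wy":0,"wz":0},{"gripper":1,"dx":0,"dy":0,"dz":0.095,"wx":0,"wy":0,"wz":0},{"gripper":1,"dx":0,"dy":0,"dz":0.135,"wx":0,"wy":0,"wz":0},{"gripper":1,"dx":0,"dy":0,"dz":0.17,"wx":0,"wy":0,"wz":0}]'
python3 -m inch '[{"gripper":1,"dx":0,"dy":0,"dz":0.04,"wx":0,"wy":0,"wz":0},{"gripper":1,"dx":-0.005,"dy":-0.02,"dz":0.07,"wx":0,"wy":0,"wz":0},{"gripper":1,"dx":-0.012,"dy":-0.05,"dz":0.084,"wx":0,"wy":0,"wz":0},{"gripper":1,"dx":-0.02,"dy":-0.085,"dz":0.084,"wx":0,"wy":0,"wz":0},{"gripper":1,"dx":-0.03,"dy":-0.12,"dz":0.084,"wx":0,"wy":0,"wz":0}]'
python3 -m inch '[{"gripper":1,"dx":-0.01,"dy":-0.04,"dz":0,"wx":0,"wy":0,"wz":0},{"gripper":1,"dx":-0.02,"dy":-0.08,"dz":0,"wx":0,"wy":0,"wz":0},{"gripper":1,"dx":-0.03,"dy":-0.12,"dz":0,"wx":0,"wy":0,"wz":0},{"gripper":1,"dx":-0.04,"dy":-0.16,"dz":0,"wx":0,"wy":0,"wz":0},{"gripper":1,"dx":-0.05,"dy":-0.2,"dz":0,"wx":0,"wy":0,"wz":0}]'
python3 -m inch '[{"gripper":1,"dx":-0.01,"dy":-0.04,"dz":0,"wx":0,"wy":0,"wz":0},{"gripper":1,"dx":-0.02,"dy":-0.08,"dz":0,"wx":0,"wy":0,"wz":0},{"gripper":1,"dx":-0.03,"dy":-0.12,"dz":0,"wx":0,"wy":0,"wz":0},{"gripper":1,"dx":-0.04,"dy":-0.16,"dz":0,"wx":0,"wy":0,"wz":0},{"gripper":1,"dx":-0.047,"dy":-0.193,"dz":0,"wx":0,"wy":0,"wz":0}]'
python3 -m inch '[{"gripper":1,"dx":0,"dy":0,"dz":-0.03,"wx":0,"wy":0,"wz":0},{"gripper":1,"dx":0,"dy":0,"dz":-0.065,"wx":0,"wy":0,"wz":0},{"gripper":1,"dx":0,"dy":0,"dz":-0.1,"wx":0,"wy":0,"wz":0},{"gripper":1,"dx":0,"dy":0,"dz":-0.135,"wx":0,"wy":0,"wz":0},{"gripper":1,"dx":0,"dy":0,"dz":-0.16,"wx":0,"wy":0,"wz":0}]'
python3 -m inch '[{"gripper":1,"dx":0,"dy":0,"dz":-0.03,"wx":0,"wy":0,"wz":0},{"gripper":1,"dx":0,"dy":0,"dz":-0.06,"wx":0,"wy":0,"wz":0},{"gripper":1,"dx":0,"dy":0,"dz":-0.08,"wx":0,"wy":0,"wz":0},{"gripper":1,"dx":0,"dy":0,"dz":-0.085,"wx":0,"wy":0,"wz":0},{"gripper":1,"dx":0,"dy":0,"dz":-0.085,"wx":0,"wy":0,"wz":0}]'
python3 look.py w4
```

```text
clock: 9.0
eef_pos: [617.6, 187.0, 218.8]
eef_rot: [3.141, 0.001, 3.063]
wrist_force: [1.0, 0.5, 0.2]
finger_gap: 93.3
finger_force: 0.0
clock: 9.42
eef_pos: [587.4, 66.0, 300.9]
eef_rot: [3.141, 0.002, 3.064]
wrist_force: [0.2, -0.9, -1.0]
finger_gap: 93.8
finger_force: 0.0
clock: 9.83
eef_pos: [536.7, -134.7, 300.2]
eef_rot: [-3.141, 0.0, 3.063]
wrist_force: [1.0, -0.4, -0.3]
finger_gap: 93.9
finger_force: 0.0
clock: 10.25
eef_pos: [489.4, -328.5, 300.1]
eef_rot: [-3.141, 0.0, 3.062]
wrist_force: [-0.5, 0.1, -0.5]
finger_gap: 93.7
finger_force: 0.0
clock: 10.67
eef_pos: [489.7, -325.5, 136.9]
eef_rot: [3.14, -0.002, 3.063]
wrist_force: [1.1, -0.6, -0.1]
finger_gap: 94.3
finger_force: 0.0
clock: 11.08
eef_pos: [490.2, -325.6, 54.0]
eef_rot: [3.14, -0.002, 3.063]
wrist_force: [-0.2, 0.1, 1.4]
finger_gap: 93.8
finger_force: 0.0
[ 490.2 -325.6   54. ] [179.9  -0.1 175.5] [-0.6  0.5  1.5 -0.   1.1 -2.1]
```

View pics/w4.png

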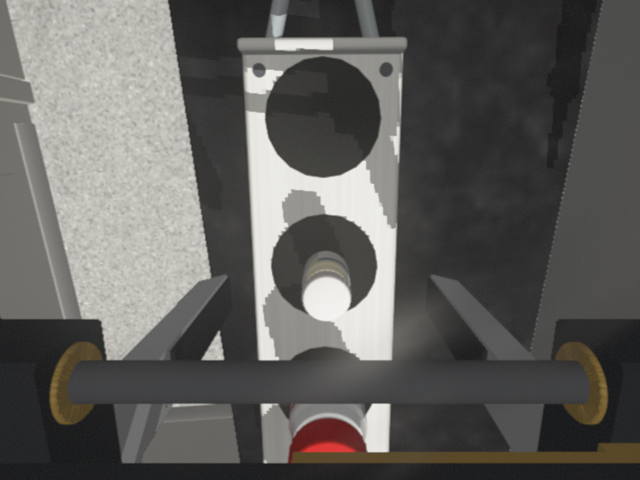

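The vial cap is at (327,298) between the fingers, on its pad at (324,267); the squat bottle is behind, at (328,440).

```bash
python3 - <<'E'
from h import *
np.set_printoptions(precision=1,suppress=True)
a=np.load("w4.npy");s=dict(eef_pos=a[:3],eef_rot=a[3:])
print(ray("wrist",(327,298),60,s),ray("wrist",(324.5,266.5),14,s),ray("wrist",(323,117),14,s))
E
```

```text
[ 490.2 -325.9   60. ] [ 488.7 -327.4   14. ] [ 406.1 -321.4   14. ]
```

```bash
python3 -m inch '[{"gripper":0.6,"dx":0,"dy":0,"dz":-0.01,"wx":0,"wy":0,"wz":0},{"gripper":0.5,"dx":0,"dy":0,"dz":-0.02,"wx":0,"wy":0,"wz":0},{"gripper":0.4,"dx":0,"dy":0,"dz":-0.028,"wx":0,"wy":0,"wz":0},{"gripper":0.35,"dx":0,"dy":0,"dz":-0.03,"wx":0,"wy":0,"wz":0},{"gripper":0.3,"dx":0,"dy":0,"dz":-0.03,"wx":0,"wy":0,"wz":0}]' 20
python3 -m inch '[{"gripper":0.25,"dx":0,"dy":0,"dz":0,"wx":0,"wy":0,"wz":0},{"gripper":0.2,"dx":0,"dy":0,"dz":0,"wx":0,"wy":0,"wz":0},{"gripper":0.15,"dx":0,"dy":0,"dz":0,"wx":0,"wy":0,"wz":0},{"gripper":0.1,"dx":0,"dy":0,"dz":0,"wx":0,"wy":0,"wz":0},{"gripper":0.1,"dx":0,"dy":0,"dz":0,"wx":0,"wy":0,"wz":0}]'
python3 -m inch '[{"gripper":0.1,"dx":0,"dy":0,"dz":0,"wx":0,"wy":0,"wz":0},{"gripper":0.1,"dx":0,"dy":0,"dz":0,"wx":0,"wy":0,"wz":0},{"gripper":0.1,"dx":0,"dy":0,"dz":0,"wx":0,"wy":0,"wz":0},{"gripper":0.1,"dx":0,"dy":0,"dz":0,"wx":0,"wy":0,"wz":0},{"gripper":0.1,"dx":0,"dy":0,"dz":0,"wx":0,"wy":0,"wz":0}]'
```

```text
clock: 11.55
eef_pos: [490.4, -325.7, 24.2]
eef_rot: [3.141, -0.001, 3.063]
wrist_force: [0.1, -0.6, 0.4]
finger_gap: 64.1
finger_force: 0.0
clock: 11.97
eef_pos: [490.8, -326.0, 25.2]
eef_rot: [-3.141, 0.0, 3.063]
wrist_force: [-0.5, 0.4, 1.0]
finger_gap: 30.5
finger_force: 0.0
clock: 12.38
eef_pos: [490.7, -326.1, 25.1]
eef_rot: [-3.141, 0.0, 3.063]
wrist_force: [-0.4, -0.6, 2.3]
finger_gap: 23.6
finger_force: 19.9
```

```bash
python3 -m inch '[{"gripper":0.1,"dx":0,"dy":0,"dz":0.01,"wx":0,"wy":0,"wz":0},{"gripper":0.1,"dx":0,"dy":0,"dz":0.03,"wx":0,"wy":0,"wz":0},{"gripper":0.1,"dx":0,"dy":0,"dz":0.055,"wx":0,"wy":0,"wz":0},{"gripper":0.1,"dx":0,"dy":0,"dz":0.08,"wx":0,"wy":0,"wz":0},{"gripper":0.1,"dx":0,"dy":0,"dz":0.105,"wx":0,"wy":0,"wz":0}]'
python3 -m inch '[{"gripper":0.1,"dx":0,"dy":0,"dz":0.03,"wx":0,"wy":0,"wz":0},{"gripper":0.1,"dx":0,"dy":0,"dz":0.06,"wx":0,"wy":0,"wz":0},{"gripper":0.1,"dx":0,"dy":0.007,"dz":0.09,"wx":0,"wy":0,"wz":0},{"gripper":0.1,"dx":0.002,"dy":0.02,"dz":0.12,"wx":0,"wy":0,"wz":0},{"gripper":0.1,"dx":0.0045,"dy":0.04,"dz":0.15,"wx":0,"wy":0,"wz":0}]'
python3 -m inch '[{"gripper":0.1,"dx":0.0025,"dy":0.025,"dz":0,"wx":0,"wy":0,"wz":0},{"gripper":0.1,"dx":0.005,"dy":0.05,"dz":0,"wx":0,"wy":0,"wz":0},{"gripper":0.1,"dx":0.0075,"dy":0.08,"dz":0,"wx":0,"wy":0,"wz":0},{"gripper":0.1,"dx":0.010,"dy":0.11,"dz":0,"wx":0,"wy":0,"wz":0},{"gripper":0.1,"dx":0.013,"dy":0.14,"dz":0,"wx":0,"wy":0,"wz":0}]'
python3 -m inch '[{"gripper":0.1,"dx":0.0025,"dy":0.03,"dz":0,"wx":0,"wy":0,"wz":0},{"gripper":0.1,"dx":0.005,"dy":0.06,"dz":0,"wx":0,"wy":0,"wz":0},{"gripper":0.1,"dx":0.0075,"dy":0.09,"dz":0,"wx":0,"wy":0,"wz":0},{"gripper":0.1,"dx":0.010,"dy":0.12,"dz":0,"wx":0,"wy":0,"wz":0},{"gripper":0.1,"dx":0.013,"dy":0.15,"dz":0,"wx":0,"wy":0,"wz":0}]'
python3 -m inch '[{"gripper":0.1,"dx":0.003,"dy":0.03,"dz":0,"wx":0,"wy":0,"wz":0},{"gripper":0.1,"dx":0.006,"dy":0.06,"dz":0,"wx":0,"wy":0,"wz":0},{"gripper":0.1,"dx":0.009,"dy":0.09,"dz":0,"wx":0,"wy":0,"wz":0},{"gripper":0.1,"dx":0.012,"dy":0.12,"dz":0,"wx":0,"wy":0,"wz":0},{"gripper":0.1,"dx":0.014,"dy":0.15,"dz":0,"wx":0,"wy":0,"wz":0}]'
python3 -m inch '[{"gripper":0.1,"dx":0.0005,"dy":0.025,"dz":0,"wx":0,"wy":0,"wz":0},{"gripper":0.1,"dx":0.001,"dy":0.038,"dz":0,"wx":0,"wy":0,"wz":0},{"gripper":0.1,"dx":0.001,"dy":0.04,"dz":0,"wx":0,"wy":0,"wz":0},{"gripper":0.1,"dx":0.001,"dy":0.04,"dz":0,"wx":0,"wy":0,"wz":0},{"gripper":0.1,"dx":0.001,"dy":0.04,"dz":0,"wx":0,"wy":0,"wz":0}]'
```

```text
clock: 12.8
eef_pos: [490.5, -325.8, 131.7]
eef_rot: [3.142, -0.0, 3.063]
wrist_force: [-0.2, 0.1, 0.3]
finger_gap: 23.7
finger_force: 19.9
clock: 13.22
eef_pos: [494.5, -286.1, 281.9]
eef_rot: [-3.141, 0.0, 3.061]
wrist_force: [0.6, 0.5, -0.7]
finger_gap: 23.8
finger_force: 19.9
clock: 13.63
eef_pos: [507.8, -144.5, 280.6]
eef_rot: [-3.142, 0.0, 3.063]
wrist_force: [0.7, 0.4, 0.1]
finger_gap: 23.8
finger_force: 19.9
clock: 14.05
eef_pos: [520.7, 5.5, 280.7]
eef_rot: [3.142, 0.0, 3.063]
wrist_force: [-0.1, -0.2, -0.6]
finger_gap: 23.7
finger_force: 19.9
clock: 14.47
eef_pos: [534.8, 155.5, 280.6]
eef_rot: [3.141, 0.0, 3.063]
wrist_force: [1.1, -1.0, -0.9]
finger_gap: 24.0
finger_force: 19.9
clock: 14.88
eef_pos: [536.2, 192.9, 280.1]
eef_rot: [-3.141, 0.0, 3.062]
wrist_force: [-0.5, -0.7, -0.4]
finger_gap: 23.6
finger_force: 19.9
```

```bash
python3 -m inch '[{"gripper":0.1,"dx":0,"dy":0.001,"dz":-0.02,"wx":0,"wy":0,"wz":0},{"gripper":0.1,"dx":0,"dy":0.001,"dz":-0.05,"wx":0,"wy":0,"wz":0},{"gripper":0.1,"dx":0,"dy":0.001,"dz":-0.08,"wx":0,"wy":0,"wz":0},{"gripper":0.1,"dx":0,"dy":0.001,"dz":-0.11,"wx":0,"wy":0,"wz":0},{"gripper":0.1,"dx":0,"dy":0.001,"dz":-0.14,"wx":0,"wy":0,"wz":0}]'
python3 -m inch '[{"gripper":0.1,"dx":0,"dy":0,"dz":-0.03,"wx":0,"wy":0,"wz":0},{"gripper":0.1,"dx":0,"dy":0,"dz":-0.06,"wx":0,"wy":0,"wz":0},{"gripper":0.1,"dx":0,"dy":0,"dz":-0.085,"wx":0,"wy":0,"wz":0},{"gripper":0.1,"dx":0,"dy":0,"dz":-0.095,"wx":0,"wy":0,"wz":0},{"gripper":0.1,"dx":0,"dy":0,"dz":-0.1,"wx":0,"wy":0,"wz":0}]'
python3 -m inch '[{"gripper":0.1,"dx":0,"dy":0,"dz":-0.004,"wx":0,"wy":0,"wz":0},{"gripper":0.1,"dx":0,"dy":0,"dz":-0.008,"wx":0,"wy":0,"wz":0},{"gripper":0.1,"dx":0,"dy":0,"dz":-0.012,"wx":0,"wy":0,"wz":0},{"gripper":0.1,"dx":0,"dy":0,"dz":-0.013,"wx":0,"wy":0,"wz":0},{"gripper":0.1,"dx":0,"dy":0,"dz":-0.013,"wx":0,"wy":0,"wz":0}]'
```

```text
clock: 15.3
eef_pos: [536.2, 193.4, 139.0]
eef_rot: [3.142, 0.001, 3.061]
wrist_force: [0.2, 1.3, -0.2]
finger_gap: 23.6
finger_force: 19.9
clock: 15.72
eef_pos: [535.8, 193.8, 38.8]
eef_rot: [-3.141, -0.002, 3.061]
wrist_force: [0.6, -0.9, 0.6]
finger_gap: 23.9
finger_force: 19.9
clock: 16.13
eef_pos: [536.3, 195.0, 27.3]
eef_rot: [3.141, 0.0, 3.063]
wrist_force: [-0.3, -0.0, 0.0]
finger_gap: 23.6
finger_force: 19.9
```

```bash
python3 -m inch '[{"gripper":0.1,"dx":0,"dy":-0.001,"dz":-0.001,"wx":0,"wy":0,"wz":0},{"gripper":0.1,"dx":0,"dy":-0.001,"dz":-0.002,"wx":0,"wy":0,"wz":0},{"gripper":0.1,"dx":0,"dy":-0.001,"dz":-0.002,"wx":0,"wy":0,"wz":0},{"gripper":0.1,"dx":0,"dy":-0.001,"dz":-0.002,"wx":0,"wy":0,"wz":0},{"gripper":0.28,"dx":0,"dy":-0.001,"dz":-0.002,"wx":0,"wy":0,"wz":0}]'
python3 -m inch '[{"gripper":0.32,"dx":0,"dy":0,"dz":0,"wx":0,"wy":0,"wz":0},{"gripper":0.4,"dx":0,"dy":0,"dz":0,"wx":0,"wy":0,"wz":0},{"gripper":0.6,"dx":0,"dy":0,"dz":0,"wx":0,"wy":0,"wz":0},{"gripper":0.8,"dx":0,"dy":0,"dz":0,"wx":0,"wy":0,"wz":0},{"gripper":0.8,"dx":0,"dy":0,"dz":0,"wx":0,"wy":0,"wz":0}]'
python3 -m inch '[{"gripper":0.9,"dx":0,"dy":0,"dz":0.02,"wx":0,"wy":0,"wz":0},{"gripper":1,"dx":0,"dy":0,"dz":0.055,"wx":0,"wy":0,"wz":0},{"gripper":1,"dx":0,"dy":0,"dz":0.095,"wx":0,"wy":0,"wz":0},{"gripper":1,"dx":0,"dy":0,"dz":0.135,"wx":0,"wy":0,"wz":0},{"gripper":1,"dx":0,"dy":0,"dz":0.175,"wx":0,"wy":0,"wz":0}]'
python3 -m inch '[{"gripper":1,"dx":0,"dy":0,"dz":0.04,"wx":0,"wy":0,"wz":0},{"gripper":1,"dx":0.001,"dy":-0.015,"dz":0.075,"wx":0,"wy":0,"wz":0},{"gripper":1,"dx":0.003,"dy":-0.045,"dz":0.1,"wx":0,"wy":0,"wz":0},{"gripper":1,"dx":0.005,"dy":-0.08,"dz":0.1,"wx":0,"wy":0,"wz":0},{"gripper":1,"dx":0.008,"dy":-0.12,"dz":0.1,"wx":0,"wy":0,"wz":0}]'
python3 -m inch '[{"gripper":1,"dx":0.003,"dy":-0.04,"dz":0,"wx":0,"wy":0,"wz":0},{"gripper":1,"dx":0.006,"dy":-0.08,"dz":0,"wx":0,"wy":0,"wz":0},{"gripper":1,"dx":0.009,"dy":-0.12,"dz":0,"wx":0,"wy":0,"wz":0},{"gripper":1,"dx":0.012,"dy":-0.16,"dz":0,"wx":0,"wy":0,"wz":0},{"gripper":1,"dx":0.015,"dy":-0.2,"dz":0,"wx":0,"wy":0,"wz":0}]'
python3 -m inch '[{"gripper":1,"dx":0.003,"dy":-0.04,"dz":0,"wx":0,"wy":0,"wz":0},{"gripper":1,"dx":0.005,"dy":-0.08,"dz":0,"wx":0,"wy":0,"wz":0},{"gripper":1,"dx":0.007,"dy":-0.12,"dz":0,"wx":0,"wy":0,"wz":0},{"gripper":1,"dx":0.009,"dy":-0.16,"dz":0,"wx":0,"wy":0,"wz":0},{"gripper":1,"dx":0.01,"dy":-0.205,"dz":0,"wx":0,"wy":0,"wz":0}]'
python3 -m inch '[{"gripper":1,"dx":0,"dy":0,"dz":-0.03,"wx":0,"wy":0,"wz":0},{"gripper":1,"dx":0,"dy":0,"dz":-0.065,"wx":0,"wy":0,"wz":0},{"gripper":1,"dx":0,"dy":0,"dz":-0.1,"wx":0,"wy":0,"wz":0},{"gripper":1,"dx":0,"dy":0,"dz":-0.135,"wx":0,"wy":0,"wz":0},{"gripper":1,"dx":0,"dy":0,"dz":-0.16,"wx":0,"wy":0,"wz":0}]'
python3 -m inch '[{"gripper":1,"dx":0,"dy":0,"dz":-0.02,"wx":0,"wy":0,"wz":0},{"gripper":1,"dx":0,"dy":0,"dz":-0.04,"wx":0,"wy":0,"wz":0},{"gripper":1,"dx":0,"dy":0,"dz":-0.05,"wx":0,"wy":0,"wz":0},{"gripper":1,"dx":0,"dy":0,"dz":-0.05,"wx":0,"wy":0,"wz":0},{"gripper":1,"dx":0,"dy":0,"dz":-0.05,"wx":0,"wy":0,"wz":0}]'
python3 look.py w5
```

```text
clock: 16.55
eef_pos: [536.2, 194.0, 25.0]
eef_rot: [3.142, 0.0, 3.063]
wrist_force: [-0.7, 0.2, -0.9]
finger_gap: 25.7
finger_force: 0.0
clock: 16.97
eef_pos: [536.1, 194.0, 24.9]
eef_rot: [3.142, -0.0, 3.063]
wrist_force: [0.0, -0.6, -0.0]
finger_gap: 53.4
finger_force: 0.0
clock: 17.38
eef_pos: [535.7, 193.9, 201.9]
eef_rot: [-3.142, -0.0, 3.063]
wrist_force: [0.4, -0.0, -0.5]
finger_gap: 86.6
finger_force: 0.0
clock: 17.8
eef_pos: [544.2, 73.5, 301.7]
eef_rot: [3.141, 0.003, 3.065]
wrist_force: [0.6, -0.0, -0.2]
finger_gap: 94.0
finger_force: 0.0
clock: 18.22
eef_pos: [558.8, -128.0, 300.1]
eef_rot: [-3.142, 0.0, 3.063]
wrist_force: [0.6, 0.4, 0.0]
finger_gap: 94.2
finger_force: 0.0
clock: 18.63
eef_pos: [568.8, -329.4, 299.9]
eef_rot: [3.142, 0.0, 3.063]
wrist_force: [0.3, -0.0, -0.5]
finger_gap: 94.3
finger_force: 0.0
clock: 19.05
eef_pos: [568.1, -327.2, 136.5]
eef_rot: [3.14, -0.003, 3.063]
wrist_force: [0.8, -0.6, -0.1]
finger_gap: 94.3
finger_force: 0.0
clock: 19.47
eef_pos: [569.2, -327.7, 90.4]
eef_rot: [-3.142, 0.0, 3.063]
wrist_force: [0.2, -0.4, 0.8]
finger_gap: 94.0
finger_force: 0.0
[ 569.2 -327.7   90.4] [-180.     0.   175.5] [-0.6  0.6  1.3 -0.   1.2 -2.1]
```

View pics/w5.png

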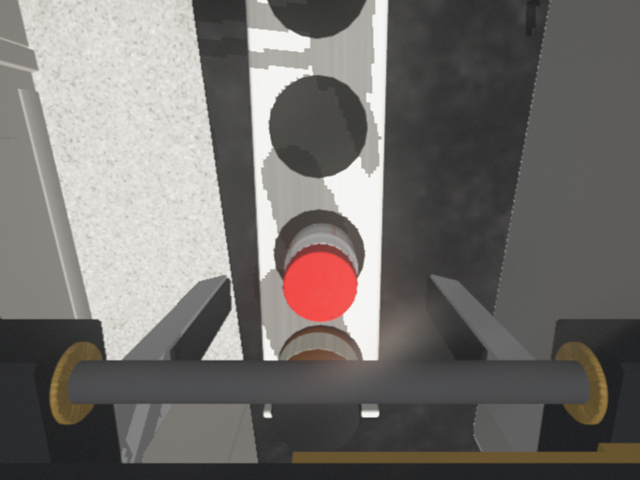

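The red cap is centred at (320,284), slightly left of the finger midline. The jar's lid is behind, at about (319,415).

```bash
python3 - <<'E'
from h import *
np.set_printoptions(precision=1,suppress=True)
a=np.load("w5.npy");s=dict(eef_pos=a[:3],eef_rot=a[3:])
print(ray("wrist",(320,284),82,s),ray("wrist",(318.5,126),14,s),ray("wrist",(318.5,254),14,s),ray("wrist",(319,415),74,s))
E
```

```text
[ 567.1 -331.4   82. ] [ 487.7 -327.    14. ] [ 569.8 -334.1   14. ] [ 648.6 -339.    74. ]
```

```bash
python3 -m inch '[{"gripper":0.9,"dx":-0.001,"dy":-0.004,"dz":-0.02,"wx":0,"wy":0,"wz":0},{"gripper":0.9,"dx":-0.001,"dy":-0.004,"dz":-0.04,"wx":0,"wy":0,"wz":0},{"gripper":0.8,"dx":-0.001,"dy":-0.004,"dz":-0.057,"wx":0,"wy":0,"wz":0},{"gripper":0.7,"dx":-0.001,"dy":-0.004,"dz":-0.062,"wx":0,"wy":0,"wz":0},{"gripper":0.6,"dx":-0.001,"dy":-0.004,"dz":-0.062,"wx":0,"wy":0,"wz":0}]' 25
python3 -m inch '[{"gripper":0.55,"dx":0,"dy":0,"dz":0,"wx":0,"wy":0,"wz":0},{"gripper":0.5,"dx":0,"dy":0,"dz":0,"wx":0,"wy":0,"wz":0},{"gripper":0.45,"dx":0,"dy":0,"dz":0,"wx":0,"wy":0,"wz":0},{"gripper":0.35,"dx":0,"dy":0,"dz":0,"wx":0,"wy":0,"wz":0},{"gripper":0.25,"dx":0,"dy":0,"dz":0,"wx":0,"wy":0,"wz":0}]'
python3 -m inch '[{"gripper":0.25,"dx":0,"dy":0,"dz":0,"wx":0,"wy":0,"wz":0},{"gripper":0.25,"dx":0,"dy":0,"dz":0,"wx":0,"wy":0,"wz":0},{"gripper":0.25,"dx":0,"dy":0,"dz":0,"wx":0,"wy":0,"wz":0},{"gripper":0.25,"dx":0,"dy":0,"dz":0,"wx":0,"wy":0,"wz":0},{"gripper":0.25,"dx":0,"dy":0,"dz":0,"wx":0,"wy":0,"wz":0}]'
```

```text
clock: 19.93
eef_pos: [568.0, -331.6, 27.9]
eef_rot: [3.141, -0.0, 3.063]
wrist_force: [0.1, 0.4, -0.2]
finger_gap: 68.0
finger_force: 0.0
clock: 20.35
eef_pos: [568.5, -331.9, 29.1]
eef_rot: [-3.141, 0.001, 3.063]
wrist_force: [-1.4, 1.1, 6.6]
finger_gap: 41.6
finger_force: 25.0
clock: 20.77
eef_pos: [568.5, -331.9, 29.1]
eef_rot: [-3.141, 0.001, 3.063]
wrist_force: [-1.5, 1.5, 6.2]
finger_gap: 41.9
finger_force: 25.0
```

```bash
python3 -m inch '[{"gripper":0.25,"dx":0,"dy":0,"dz":0.01,"wx":0,"wy":0,"wz":0},{"gripper":0.25,"dx":0,"dy":0,"dz":0.03,"wx":0,"wy":0,"wz":0},{"gripper":0.25,"dx":0,"dy":0,"dz":0.055,"wx":0,"wy":0,"wz":0},{"gripper":0.25,"dx":0,"dy":0,"dz":0.08,"wx":0,"wy":0,"wz":0},{"gripper":0.25,"dx":0,"dy":0,"dz":0.105,"wx":0,"wy":0,"wz":0}]'
python3 -m inch '[{"gripper":0.25,"dx":0,"dy":0,"dz":0.03,"wx":0,"wy":0,"wz":0},{"gripper":0.25,"dx":0,"dy":0,"dz":0.06,"wx":0,"wy":0,"wz":0},{"gripper":0.25,"dx":-0.002,"dy":0.007,"dz":0.09,"wx":0,"wy":0,"wz":0},{"gripper":0.25,"dx":-0.005,"dy":0.02,"dz":0.12,"wx":0,"wy":0,"wz":0},{"gripper":0.25,"dx":-0.01,"dy":0.04,"dz":0.15,"wx":0,"wy":0,"wz":0}]'
python3 -m inch '[{"gripper":0.25,"dx":-0.006,"dy":0.025,"dz":0,"wx":0,"wy":0,"wz":0},{"gripper":0.25,"dx":-0.012,"dy":0.05,"dz":0,"wx":0,"wy":0,"wz":0},{"gripper":0.25,"dx":-0.018,"dy":0.08,"dz":0,"wx":0,"wy":0,"wz":0},{"gripper":0.25,"dx":-0.024,"dy":0.11,"dz":0,"wx":0,"wy":0,"wz":0},{"gripper":0.25,"dx":-0.030,"dy":0.14,"dz":0,"wx":0,"wy":0,"wz":0}]'
python3 -m inch '[{"gripper":0.25,"dx":-0.007,"dy":0.03,"dz":0,"wx":0,"wy":0,"wz":0},{"gripper":0.25,"dx":-0.014,"dy":0.06,"dz":0,"wx":0,"wy":0,"wz":0},{"gripper":0.25,"dx":-0.021,"dy":0.09,"dz":0,"wx":0,"wy":0,"wz":0},{"gripper":0.25,"dx":-0.028,"dy":0.12,"dz":0,"wx":0,"wy":0,"wz":0},{"gripper":0.25,"dx":-0.035,"dy":0.15,"dz":0,"wx":0,"wy":0,"wz":0}]'
python3 -m inch '[{"gripper":0.25,"dx":-0.007,"dy":0.03,"dz":0,"wx":0,"wy":0,"wz":0},{"gripper":0.25,"dx":-0.014,"dy":0.06,"dz":0,"wx":0,"wy":0,"wz":0},{"gripper":0.25,"dx":-0.021,"dy":0.09,"dz":0,"wx":0,"wy":0,"wz":0},{"gripper":0.25,"dx":-0.028,"dy":0.12,"dz":0,"wx":0,"wy":0,"wz":0},{"gripper":0.25,"dx":-0.034,"dy":0.15,"dz":0,"wx":0,"wy":0,"wz":0}]'
python3 -m inch '[{"gripper":0.25,"dx":-0.003,"dy":0.025,"dz":0,"wx":0,"wy":0,"wz":0},{"gripper":0.25,"dx":-0.005,"dy":0.045,"dz":0,"wx":0,"wy":0,"wz":0},{"gripper":0.25,"dx":-0.005,"dy":0.052,"dz":0,"wx":0,"wy":0,"wz":0},{"gripper":0.25,"dx":-0.005,"dy":0.052,"dz":0,"wx":0,"wy":0,"wz":0},{"gripper":0.25,"dx":-0.005,"dy":0.052,"dz":0,"wx":0,"wy":0,"wz":0}]'
python3 look.py w6
```

```text
clock: 21.18
eef_pos: [567.9, -331.5, 134.7]
eef_rot: [-3.142, -0.0, 3.063]
wrist_force: [-0.3, -0.4, -0.6]
finger_gap: 41.5
finger_force: 25.0
clock: 21.6
eef_pos: [557.5, -291.9, 284.7]
eef_rot: [-3.141, -0.0, 3.061]
wrist_force: [-0.1, 0.8, 0.6]
finger_gap: 41.8
finger_force: 25.0
clock: 22.02
eef_pos: [527.3, -150.3, 283.6]
eef_rot: [-3.141, 0.0, 3.062]
wrist_force: [-0.2, -0.1, -0.0]
finger_gap: 41.8
finger_force: 25.0
clock: 22.43
eef_pos: [492.2, -0.3, 283.7]
eef_rot: [3.142, 0.001, 3.063]
wrist_force: [0.3, -0.2, -1.1]
finger_gap: 41.5
finger_force: 25.0
clock: 22.85
eef_pos: [458.2, 149.7, 283.8]
eef_rot: [3.141, 0.001, 3.063]
wrist_force: [-0.3, 0.3, -0.3]
finger_gap: 41.6
finger_force: 25.0
clock: 23.27
eef_pos: [454.1, 199.9, 283.2]
eef_rot: [-3.141, 0.0, 3.063]
wrist_force: [-0.2, -1.0, -0.5]
finger_gap: 41.9
finger_force: 25.0
[454.1 199.9 283.2] [-180.     0.   175.5] [ 0.3  0.1  1.5 -0.   1.5 -1.2]
```

View pics/w6.png

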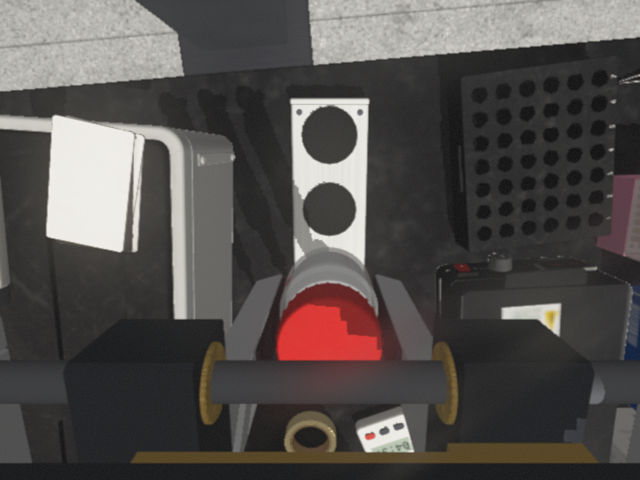

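The last two pads are at (330,208) and (329,133), and the red-capped bottle is held upright.

```bash
python3 - <<'E'
from h import *
np.set_printoptions(precision=1,suppress=True)
a=np.load("w6.npy");s=dict(eef_pos=a[:3],eef_rot=a[3:])
print(ray("wrist",(329.7,208.5),14,s),ray("wrist",(329.3,133.5),14,s))
E
python3 -m inch '[{"gripper":0.25,"dx":0,"dy":0,"dz":-0.02,"wx":0,"wy":0,"wz":0},{"gripper":0.25,"dx":0,"dy":0,"dz":-0.05,"wx":0,"wy":0,"wz":0},{"gripper":0.25,"dx":0,"dy":0,"dz":-0.08,"wx":0,"wy":0,"wz":0},{"gripper":0.25,"dx":0,"dy":0,"dz":-0.11,"wx":0,"wy":0,"wz":0},{"gripper":0.25,"dx":0,"dy":0,"dz":-0.14,"wx":0,"wy":0,"wz":0}]'
python3 -m inch '[{"gripper":0.25,"dx":0,"dy":0,"dz":-0.03,"wx":0,"wy":0,"wz":0},{"gripper":0.25,"dx":0,"dy":0,"dz":-0.06,"wx":0,"wy":0,"wz":0},{"gripper":0.25,"dx":0,"dy":0,"dz":-0.085,"wx":0,"wy":0,"wz":0},{"gripper":0.25,"dx":0,"dy":0,"dz":-0.095,"wx":0,"wy":0,"wz":0},{"gripper":0.25,"dx":0,"dy":0,"dz":-0.1,"wx":0,"wy":0,"wz":0}]'
python3 -m inch '[{"gripper":0.25,"dx":0,"dy":0,"dz":-0.004,"wx":0,"wy":0,"wz":0},{"gripper":0.25,"dx":0,"dy":0,"dz":-0.008,"wx":0,"wy":0,"wz":0},{"gripper":0.25,"dx":0,"dy":0,"dz":-0.011,"wx":0,"wy":0,"wz":0},{"gripper":0.25,"dx":0,"dy":0,"dz":-0.012,"wx":0,"wy":0,"wz":0},{"gripper":0.25,"dx":0,"dy":0,"dz":-0.012,"wx":0,"wy":0,"wz":0}]'
```

```text
[453.8 201.6  14. ] [371.3 207.6  14. ]
clock: 23.73
eef_pos: [454.2, 199.1, 141.9]
eef_rot: [3.142, 0.001, 3.061]
wrist_force: [0.9, -0.1, -0.7]
finger_gap: 41.8
finger_force: 25.0
clock: 24.15
eef_pos: [453.8, 199.3, 41.9]
eef_rot: [-3.141, -0.002, 3.062]
wrist_force: [0.1, 0.2, -0.3]
finger_gap: 41.7
finger_force: 25.0
clock: 24.57
eef_pos: [454.3, 200.5, 31.3]
eef_rot: [3.141, 0.001, 3.063]
wrist_force: [-0.1, 0.2, -0.4]
finger_gap: 41.9
finger_force: 25.0
```

```bash
python3 - <<'E'
from h import *
np.set_printoptions(precision=1,suppress=True)
for z in(150,200,250,300,350):print(z,ray("top",(437,158),z),ray("scene",(430,225),z))
E
python3 -m inch '[{"gripper":0.25,"dx":0,"dy":0.0005,"dz":-0.001,"wx":0,"wy":0,"wz":0},{"gripper":0.25,"dx":0,"dy":0.0005,"dz":-0.002,"wx":0,"wy":0,"wz":0},{"gripper":0.25,"dx":0,"dy":0.0005,"dz":-0.0025,"wx":0,"wy":0,"wz":0},{"gripper":0.25,"dx":0,"dy":0.0005,"dz":-0.0025,"wx":0,"wy":0,"wz":0},{"gripper":0.47,"dx":0,"dy":0.0005,"dz":-0.0025,"wx":0,"wy":0,"wz":0}]'
python3 -m inch '[{"gripper":0.5,"dx":0,"dy":0,"dz":0,"wx":0,"wy":0,"wz":0},{"gripper":0.55,"dx":0,"dy":0,"dz":0,"wx":0,"wy":0,"wz":0},{"gripper":0.7,"dx":0,"dy":0,"dz":0,"wx":0,"wy":0,"wz":0},{"gripper":0.9,"dx":0,"dy":0,"dz":0,"wx":0,"wy":0,"wz":0},{"gripper":0.9,"dx":0,"dy":0,"dz":0,"wx":0,"wy":0,"wz":0}]'
python3 -m inch '[{"gripper":0.9,"dx":0,"dy":0,"dz":0.02,"wx":0,"wy":0,"wz":0},{"gripper":1,"dx":0,"dy":0,"dz":0.055,"wx":0,"wy":0,"wz":0},{"gripper":1,"dx":0,"dy":0,"dz":0.095,"wx":0,"wy":0,"wz":0},{"gripper":1,"dx":0,"dy":0,"dz":0.135,"wx":0,"wy":0,"wz":0},{"gripper":1,"dx":0,"dy":0,"dz":0.175,"wx":0,"wy":0,"wz":0}]'
python3 -m inch '[{"gripper":1,"dx":0,"dy":0,"dz":0.04,"wx":0,"wy":0,"wz":0},{"gripper":1,"dx":0.005,"dy":-0.015,"dz":0.075,"wx":0,"wy":0,"wz":0},{"gripper":1,"dx":0.015,"dy":-0.045,"dz":0.1,"wx":0,"wy":0,"wz":0},{"gripper":1,"dx":0.028,"dy":-0.08,"dz":0.1,"wx":0,"wy":0,"wz":0},{"gripper":1,"dx":0.042,"dy":-0.115,"dz":0.1,"wx":0,"wy":0,"wz":0}]'
```

```text
150 [ 793.5 -331.2  150. ] [ 815.7 -122.8  150. ]
200 [ 777.1 -320.8  200. ] [ 795.7 -162.3  200. ]
250 [ 760.7 -310.4  250. ] [ 775.7 -201.9  250. ]
300 [ 744.2 -300.   300. ] [ 755.6 -241.4  300. ]
350 [ 727.8 -289.6  350. ] [ 735.6 -281.   350. ]
clock: 24.98
eef_pos: [454.2, 201.0, 28.8]
eef_rot: [3.141, 0.001, 3.063]
wrist_force: [-0.1, -0.8, -0.3]
finger_gap: 43.7
finger_force: 0.0
clock: 25.4
eef_pos: [454.1, 200.9, 28.4]
eef_rot: [-3.142, -0.0, 3.063]
wrist_force: [-0.2, 0.2, -0.3]
finger_gap: 68.3
finger_force: 0.0
clock: 25.82
eef_pos: [453.6, 200.7, 205.4]
eef_rot: [-3.142, -0.0, 3.063]
wrist_force: [0.2, -0.8, -0.6]
finger_gap: 93.6
finger_force: 0.0
clock: 26.23
eef_pos: [496.5, 84.8, 305.3]
eef_rot: [3.141, 0.003, 3.064]
wrist_force: [1.5, 0.1, -1.2]
finger_gap: 94.4
finger_force: 0.0
```

Triangulated, the column's knob sticks out to about (725,-285,350), close to where the wrist would be over the jar. I'll tilt the tool 10° about the closing axis, so the wrist leans toward the robot, for both picking and placing the jar.

```bash
python3 -m inch '[{"gripper":1,"dx":0.01,"dy":-0.04,"dz":0,"wx":-0.16,"wy":-2,"wz":0},{"gripper":1,"dx":0.02,"dy":-0.08,"dz":0,"wx":-0.32,"wy":-4,"wz":0},{"gripper":1,"dx":0.03,"dy":-0.12,"dz":0,"wx":-0.48,"wy":-6,"wz":0},{"gripper":1,"dx":0.04,"dy":-0.16,"dz":0,"wx":-0.64,"wy":-8,"wz":0},{"gripper":1,"dx":0.05,"dy":-0.2,"dz":0,"wx":-0.8,"wy":-10,"wz":0}]'
python3 -m inch '[{"gripper":1,"dx":0.01,"dy":-0.04,"dz":0,"wx":0,"wy":0,"wz":0},{"gripper":1,"dx":0.02,"dy":-0.08,"dz":0,"wx":0,"wy":0,"wz":0},{"gripper":1,"dx":0.03,"dy":-0.12,"dz":0,"wx":0,"wy":0,"wz":0},{"gripper":1,"dx":0.04,"dy":-0.16,"dz":0,"wx":0,"wy":0,"wz":0},{"gripper":1,"dx":0.05,"dy":-0.2,"dz":0,"wx":0,"wy":0,"wz":0}]'
python3 -m inch '[{"gripper":1,"dx":0.005,"dy":-0.015,"dz":-0.02,"wx":0,"wy":0,"wz":0},{"gripper":1,"dx":0.015,"dy":-0.0245,"dz":-0.05,"wx":0,"wy":0,"wz":0},{"gripper":1,"dx":0.025,"dy":-0.0245,"dz":-0.08,"wx":0,"wy":0,"wz":0},{"gripper":1,"dx":0.035,"dy":-0.0245,"dz":-0.11,"wx":0,"wy":0,"wz":0},{"gripper":1,"dx":0.045,"dy":-0.0245,"dz":-0.14,"wx":0,"wy":0,"wz":0}]'
python3 -m inch '[{"gripper":1,"dx":0.005,"dy":0,"dz":-0.03,"wx":0,"wy":0,"wz":0},{"gripper":1,"dx":0.01,"dy":0,"dz":-0.06,"wx":0,"wy":0,"wz":0},{"gripper":1,"dx":0.012,"dy":0,"dz":-0.075,"wx":0,"wy":0,"wz":0},{"gripper":1,"dx":0.012,"dy":0,"dz":-0.075,"wx":0,"wy":0,"wz":0},{"gripper":1,"dx":0.012,"dy":0,"dz":-0.075,"wx":0,"wy":0,"wz":0}]'
python3 look.py w7
```

```text
clock: 26.65
eef_pos: [546.1, -116.2, 303.6]
eef_rot: [-3.141, 0.177, 3.063]
wrist_force: [1.1, 0.6, -0.2]
finger_gap: 93.4
finger_force: 0.0
clock: 27.07
eef_pos: [596.1, -316.2, 303.3]
eef_rot: [-3.141, 0.175, 3.063]
wrist_force: [1.1, 0.8, 0.5]
finger_gap: 93.8
finger_force: 0.0
clock: 27.48
eef_pos: [641.2, -338.8, 161.6]
eef_rot: [3.142, 0.175, 3.062]
wrist_force: [0.6, -0.5, -0.3]
finger_gap: 94.4
finger_force: 0.0
clock: 27.9
eef_pos: [653.1, -338.7, 88.9]
eef_rot: [-3.142, 0.175, 3.063]
wrist_force: [-0.1, 0.2, 1.0]
finger_gap: 93.7
finger_force: 0.0
[ 653.1 -338.7   88.9] [-180.    10.   175.5] [-0.6  0.7  1.2  0.1  1.1 -2.1]
```

View pics/w7.png

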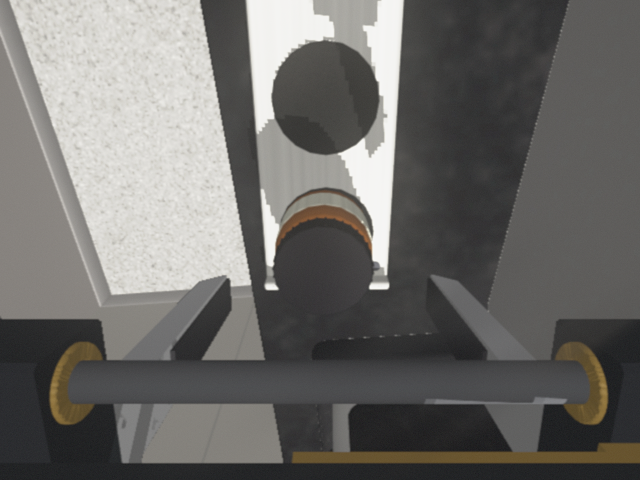

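The jar's lid is at about (323,267) between the fingers; the squat bottle's empty pad is at (325,97).

```bash
python3 - <<'E'
from h import *
np.set_printoptions(precision=1,suppress=True)
a=np.load("w7.npy");s=dict(eef_pos=a[:3],eef_rot=a[3:])
print(ray("wrist",(323,267),74,s),ray("wrist",(325,97),14,s),[ray("wrist",(323,v),74,s)[0] for v in(218,316)])
E
```

```text
[ 646.4 -340.6   74. ] [ 568.7 -333.6   14. ] [np.float64(619.8937226247106), np.float64(675.9694800333164)]
```

```bash
python3 -m inch '[{"gripper":1,"dx":-0.001,"dy":-0.0015,"dz":-0.02,"wx":0,"wy":0,"wz":0},{"gripper":1,"dx":-0.0015,"dy":-0.0015,"dz":-0.04,"wx":0,"wy":0,"wz":0},{"gripper":1,"dx":-0.0015,"dy":-0.0015,"dz":-0.058,"wx":0,"wy":0,"wz":0},{"gripper":0.95,"dx":-0.0015,"dy":-0.0015,"dz":-0.065,"wx":0,"wy":0,"wz":0},{"gripper":0.9,"dx":-0.0015,"dy":-0.0015,"dz":-0.065,"wx":0,"wy":0,"wz":0}]' 30
python3 -m inch '[{"gripper":0.75,"dx":0,"dy":0,"dz":0,"wx":0,"wy":0,"wz":0},{"gripper":0.65,"dx":0,"dy":0,"dz":0,"wx":0,"wy":0,"wz":0},{"gripper":0.6,"dx":0,"dy":0,"dz":0,"wx":0,"wy":0,"wz":0},{"gripper":0.5,"dx":0,"dy":0,"dz":0,"wx":0,"wy":0,"wz":0},{"gripper":0.4,"dx":0,"dy":0,"dz":0,"wx":0,"wy":0,"wz":0}]'
python3 -m inch '[{"gripper":0.4,"dx":0,"dy":0,"dz":0,"wx":0,"wy":0,"wz":0},{"gripper":0.4,"dx":0,"dy":0,"dz":0,"wx":0,"wy":0,"wz":0},{"gripper":0.4,"dx":0,"dy":0,"dz":0,"wx":0,"wy":0,"wz":0},{"gripper":0.4,"dx":0,"dy":0,"dz":0,"wx":0,"wy":0,"wz":0},{"gripper":0.4,"dx":0,"dy":0,"dz":0,"wx":0,"wy":0,"wz":0}]'
```

```text
clock: 28.37
eef_pos: [651.4, -340.2, 23.7]
eef_rot: [-3.142, 0.175, 3.063]
wrist_force: [0.1, -0.0, -0.0]
finger_gap: 86.6
finger_force: 0.0
clock: 28.78
eef_pos: [651.9, -340.4, 24.3]
eef_rot: [-3.141, 0.176, 3.063]
wrist_force: [-1.2, 0.7, 4.5]
finger_gap: 55.3
finger_force: 30.0
clock: 29.2
eef_pos: [651.9, -340.4, 24.4]
eef_rot: [-3.141, 0.176, 3.063]
wrist_force: [-1.9, 0.1, 5.4]
finger_gap: 55.3
finger_force: 30.0
```

```bash
python3 -m inch '[{"gripper":0.4,"dx":0,"dy":0,"dz":0.01,"wx":0,"wy":0,"wz":0},{"gripper":0.4,"dx":0,"dy":0,"dz":0.03,"wx":0,"wy":0,"wz":0},{"gripper":0.4,"dx":0,"dy":0,"dz":0.055,"wx":0,"wy":0,"wz":0},{"gripper":0.4,"dx":-0.003,"dy":0,"dz":0.08,"wx":0,"wy":0,"wz":0},{"gripper":0.4,"dx":-0.007,"dy":0,"dz":0.105,"wx":0,"wy":0,"wz":0}]'
python3 -m inch '[{"gripper":0.4,"dx":-0.006,"dy":0,"dz":0.03,"wx":0,"wy":0,"wz":0},{"gripper":0.4,"dx":-0.015,"dy":0,"dz":0.06,"wx":0,"wy":0,"wz":0},{"gripper":0.4,"dx":-0.025,"dy":0.007,"dz":0.09,"wx":0,"wy":0,"wz":0},{"gripper":0.4,"dx":-0.035,"dy":0.02,"dz":0.12,"wx":0,"wy":0,"wz":0},{"gripper":0.4,"dx":-0.048,"dy":0.04,"dz":0.15,"wx":0,"wy":0,"wz":0}]'
python3 -m inch '[{"gripper":0.4,"dx":-0.012,"dy":0.025,"dz":0,"wx":0,"wy":0,"wz":0},{"gripper":0.4,"dx":-0.024,"dy":0.05,"dz":0,"wx":0,"wy":0,"wz":0},{"gripper":0.4,"dx":-0.036,"dy":0.08,"dz":0,"wx":0,"wy":0,"wz":0},{"gripper":0.4,"dx":-0.048,"dy":0.11,"dz":0,"wx":0,"wy":0,"wz":0},{"gripper":0.4,"dx":-0.060,"dy":0.14,"dz":0,"wx":0,"wy":0,"wz":0}]'
python3 -m inch '[{"gripper":0.4,"dx":-0.013,"dy":0.03,"dz":0,"wx":0,"wy":0,"wz":0},{"gripper":0.4,"dx":-0.026,"dy":0.06,"dz":0,"wx":0,"wy":0,"wz":0},{"gripper":0.4,"dx":-0.039,"dy":0.09,"dz":0,"wx":0,"wy":0,"wz":0},{"gripper":0.4,"dx":-0.052,"dy":0.12,"dz":0,"wx":0,"wy":0,"wz":0},{"gripper":0.4,"dx":-0.065,"dy":0.15,"dz":0,"wx":0,"wy":0,"wz":0}]'
python3 -m inch '[{"gripper":0.4,"dx":-0.013,"dy":0.03,"dz":0,"wx":0,"wy":0,"wz":0},{"gripper":0.4,"dx":-0.026,"dy":0.06,"dz":0,"wx":0,"wy":0,"wz":0},{"gripper":0.4,"dx":-0.039,"dy":0.09,"dz":0,"wx":0,"wy":0,"wz":0},{"gripper":0.4,"dx":-0.052,"dy":0.12,"dz":0,"wx":0,"wy":0,"wz":0},{"gripper":0.4,"dx":-0.065,"dy":0.15,"dz":0,"wx":0,"wy":0,"wz":0}]'
python3 -m inch '[{"gripper":0.4,"dx":-0.010,"dy":0.025,"dz":0,"wx":0,"wy":0,"wz":0},{"gripper":0.4,"dx":-0.02,"dy":0.05,"dz":0,"wx":0,"wy":0,"wz":0},{"gripper":0.4,"dx":-0.028,"dy":0.065,"dz":0,"wx":0,"wy":0,"wz":0},{"gripper":0.4,"dx":-0.0305,"dy":0.0675,"dz":0,"wx":0,"wy":0,"wz":0},{"gripper":0.4,"dx":-0.0305,"dy":0.0675,"dz":0,"wx":0,"wy":0,"wz":0}]'
python3 look.py w8
```

```text
clock: 29.62
eef_pos: [644.4, -339.8, 129.8]
eef_rot: [3.141, 0.175, 3.063]
wrist_force: [1.5, 0.1, -1.2]
finger_gap: 55.3
finger_force: 30.0
clock: 30.03
eef_pos: [595.7, -300.4, 279.8]
eef_rot: [-3.141, 0.175, 3.062]
wrist_force: [0.5, -0.2, -1.5]
finger_gap: 55.5
finger_force: 30.0
clock: 30.45
eef_pos: [535.5, -158.8, 278.8]
eef_rot: [-3.141, 0.175, 3.063]
wrist_force: [0.9, 0.0, -0.9]
finger_gap: 55.7
finger_force: 30.0
clock: 30.87
eef_pos: [470.4, -8.9, 278.9]
eef_rot: [-3.141, 0.175, 3.063]
wrist_force: [-0.1, 0.4, -1.2]
finger_gap: 55.3
finger_force: 30.0
clock: 31.28
eef_pos: [405.4, 141.0, 279.0]
eef_rot: [3.142, 0.176, 3.062]
wrist_force: [-0.5, 0.7, -0.9]
finger_gap: 55.2
finger_force: 30.0
clock: 31.7
eef_pos: [375.5, 207.8, 278.7]
eef_rot: [-3.141, 0.175, 3.065]
wrist_force: [0.0, -0.9, -0.6]
finger_gap: 55.4
finger_force: 30.0
[375.5 207.8 278.7] [-180.    10.   175.6] [ 0.5 -0.1  1.8 -0.1  1.3 -1. ]
```

View pics/w8.png

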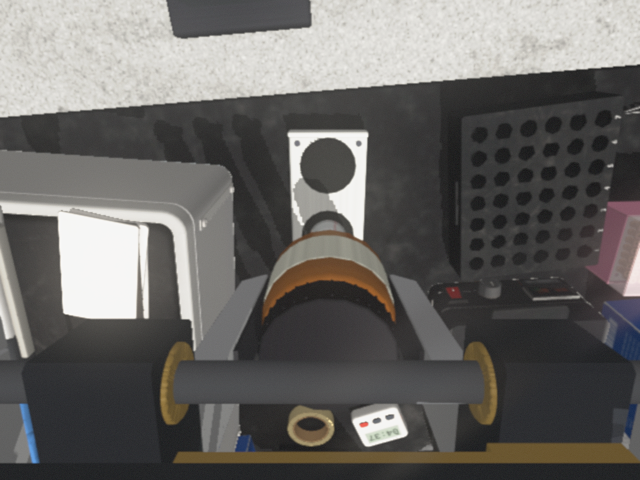

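The target pad is at (328,164). The jar is held upright with its near lower edge at about (328,235), and behind it the squat bottle's base shows on its pad.

```bash
python3 - <<'E'
from h import *
np.set_printoptions(precision=1,suppress=True)
a=np.load("w8.npy");s=dict(eef_pos=a[:3],eef_rot=a[3:])
print(ray("wrist",(328.3,164.5),14,s))
zb=278.7-10.4
for v in(233,236):print(ray("wrist",(328,v),zb,s)+[28,0,0])
print(ray("wrist",(328,282),zb+60,s)+[26,0,0])
E
```

```text
[371.5 208.2  14. ]
[376.5 210.1 268.3]
[378.1 209.9 268.3]
[367.7 210.7 328.3]
```

```bash
python3 - <<'E'
from h import *
out=[]
t=np.linspace(0,2*np.pi,200)
for f,c0,z0,box in(("w7",(647.9,-340),14,(160,340,230,420)),("w8",(371.9,207.6),268.3,(220,400,240,420))):
    a=np.load(f+".npy");s=dict(eef_pos=a[:3],eef_rot=a[3:])
    im=cv2.imread(f"pics/{f}.png");y0,y1,x0,x1=box
    im=cv2.convertScaleAbs(im[y0:y1,x0:x1],alpha=2,beta=10);im=cv2.resize(im,None,fx=2.2,fy=2.2,interpolation=2)
    for off,col in((0,(0,255,0)),(4,(0,0,255))):
        for r,z in((28,z0),(26,z0+46),(26,z0+60)):
            p=np.array([proj("wrist",(c0[0]+off+r*np.cos(q),c0[1]+r*np.sin(q),z),s) for q in t])
            cv2.polylines(im,[np.int32((p-[x0,y0]+.5)*2.2)],True,col,1)
    out.append(im)
cv2.imwrite("pics/ov.png",np.hstack(out))
E
```

```text
(no output)
```

View pics/ov.png

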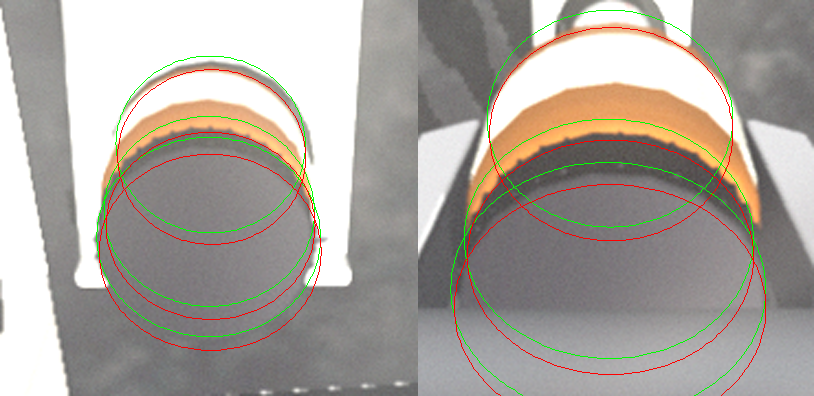

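The overlay puts the jar about 2.5 mm further out than assumed (between the green outline at 0 and the red at +4), so I'll shift by -2.5 mm and lower.

```bash
python3 -m inch '[{"gripper":0.4,"dx":-0.0025,"dy":0,"dz":-0.02,"wx":0,"wy":0,"wz":0},{"gripper":0.4,"dx":-0.0025,"dy":0,"dz":-0.05,"wx":0,"wy":0,"wz":0},{"gripper":0.4,"dx":-0.0025,"dy":0,"dz":-0.08,"wx":0,"wy":0,"wz":0},{"gripper":0.4,"dx":-0.0025,"dy":0,"dz":-0.11,"wx":0,"wy":0,"wz":0},{"gripper":0.4,"dx":-0.0025,"dy":0,"dz":-0.14,"wx":0,"wy":0,"wz":0}]'
python3 -m inch '[{"gripper":0.4,"dx":0,"dy":0,"dz":-0.03,"wx":0,"wy":0,"wz":0},{"gripper":0.4,"dx":0,"dy":0,"dz":-0.06,"wx":0,"wy":0,"wz":0},{"gripper":0.4,"dx":0,"dy":0,"dz":-0.085,"wx":0,"wy":0,"wz":0},{"gripper":0.4,"dx":0,"dy":0,"dz":-0.095,"wx":0,"wy":0,"wz":0},{"gripper":0.4,"dx":0,"dy":0,"dz":-0.1,"wx":0,"wy":0,"wz":0}]'
python3 -m inch '[{"gripper":0.4,"dx":0,"dy":0,"dz":-0.004,"wx":0,"wy":0,"wz":0},{"gripper":0.4,"dx":0,"dy":0,"dz":-0.008,"wx":0,"wy":0,"wz":0},{"gripper":0.4,"dx":0,"dy":0,"dz":-0.011,"wx":0,"wy":0,"wz":0},{"gripper":0.4,"dx":0,"dy":0,"dz":-0.012,"wx":0,"wy":0,"wz":0},{"gripper":0.4,"dx":0,"dy":0,"dz":-0.012,"wx":0,"wy":0,"wz":0}]'
```

```text
clock: 32.17
eef_pos: [374.0, 206.1, 137.4]
eef_rot: [3.142, 0.176, 3.061]
wrist_force: [1.8, 0.4, -1.3]
finger_gap: 55.8
finger_force: 30.0
clock: 32.58
eef_pos: [373.4, 205.9, 36.9]
eef_rot: [-3.14, 0.173, 3.061]
wrist_force: [-0.6, 0.1, -1.1]
finger_gap: 55.8
finger_force: 30.0
clock: 33.0
eef_pos: [373.8, 207.4, 26.7]
eef_rot: [3.142, 0.176, 3.063]
wrist_force: [0.2, 0.1, -0.0]
finger_gap: 55.4
finger_force: 30.0
```

```bash
python3 -m inch '[{"gripper":0.4,"dx":-0.0005,"dy":0,"dz":-0.001,"wx":0,"wy":0,"wz":0},{"gripper":0.4,"dx":-0.0005,"dy":0,"dz":-0.002,"wx":0,"wy":0,"wz":0},{"gripper":0.4,"dx":-0.0005,"dy":0,"dz":-0.0022,"wx":0,"wy":0,"wz":0},{"gripper":0.4,"dx":-0.0005,"dy":0,"dz":-0.0022,"wx":0,"wy":0,"wz":0},{"gripper":0.61,"dx":-0.0005,"dy":0,"dz":-0.0022,"wx":0,"wy":0,"wz":0}]'
python3 -m inch '[{"gripper":0.65,"dx":0,"dy":0,"dz":0,"wx":0,"wy":0,"wz":0},{"gripper":0.7,"dx":0,"dy":0,"dz":0,"wx":0,"wy":0,"wz":0},{"gripper":0.85,"dx":0,"dy":0,"dz":0,"wx":0,"wy":0,"wz":0},{"gripper":1,"dx":0,"dy":0,"dz":0,"wx":0,"wy":0,"wz":0},{"gripper":1,"dx":0,"dy":0,"dz":0,"wx":0,"wy":0,"wz":0}]'
python3 -m inch '[{"gripper":1,"dx":0,"dy":0,"dz":0.02,"wx":0,"wy":0,"wz":0},{"gripper":1,"dx":0,"dy":0,"dz":0.055,"wx":0,"wy":0,"wz":0},{"gripper":1,"dx":0,"dy":0,"dz":0.095,"wx":0,"wy":0,"wz":0},{"gripper":1,"dx":0,"dy":0,"dz":0.135,"wx":0,"wy":0,"wz":0},{"gripper":1,"dx":0,"dy":0,"dz":0.175,"wx":0,"wy":0,"wz":0}]'
python3 -m inch '[{"gripper":1,"dx":0.01,"dy":0,"dz":0.04,"wx":0.16,"wy":2,"wz":0},{"gripper":1,"dx":0.04,"dy":-0.003,"dz":0.08,"wx":0.32,"wy":4,"wz":0},{"gripper":1,"dx":0.08,"dy":-0.006,"dz":0.11,"wx":0.48,"wy":6,"wz":0},{"gripper":1,"dx":0.12,"dy":-0.009,"dz":0.14,"wx":0.64,"wy":8,"wz":0},{"gripper":1,"dx":0.16,"dy":-0.012,"dz":0.17,"wx":0.8,"wy":10,"wz":0}]'
python3 -m inch '[{"gripper":1,"dx":0.03,"dy":-0.003,"dz":0,"wx":0,"wy":0,"wz":0},{"gripper":1,"dx":0.06,"dy":-0.006,"dz":0,"wx":0,"wy":0,"wz":0},{"gripper":1,"dx":0.08,"dy":-0.008,"dz":0,"wx":0,"wy":0,"wz":0},{"gripper":1,"dx":0.08,"dy":-0.008,"dz":0,"wx":0,"wy":0,"wz":0},{"gripper":1,"dx":0.08,"dy":-0.008,"dz":0,"wx":0,"wy":0,"wz":0}]'
python3 look.py w9
```

```text
clock: 33.42
eef_pos: [373.1, 207.5, 24.4]
eef_rot: [-3.142, 0.175, 3.063]
wrist_force: [0.4, -0.0, 0.0]
finger_gap: 56.8
finger_force: 0.0
clock: 33.83
eef_pos: [373.1, 207.4, 24.3]
eef_rot: [-3.141, 0.175, 3.063]
wrist_force: [0.8, 0.3, 0.5]
finger_gap: 82.6
finger_force: 0.0
clock: 34.25
eef_pos: [372.5, 207.1, 201.3]
eef_rot: [-3.142, 0.175, 3.063]
wrist_force: [0.3, 0.4, -0.1]
finger_gap: 93.7
finger_force: 0.0
clock: 34.67
eef_pos: [506.2, 197.1, 349.8]
eef_rot: [3.141, 0.001, 3.063]
wrist_force: [-0.5, 1.5, 0.4]
finger_gap: 94.2
finger_force: 0.0
clock: 35.08
eef_pos: [585.4, 189.3, 346.9]
eef_rot: [-3.141, -0.0, 3.062]
wrist_force: [-0.3, 0.4, 0.8]
finger_gap: 93.8
finger_force: 0.0
[585.4 189.3 346.9] [-180.    -0.   175.4] [ 0.3  0.4  1.1 -0.   1.7 -1.2]
```

View pics/w9.png

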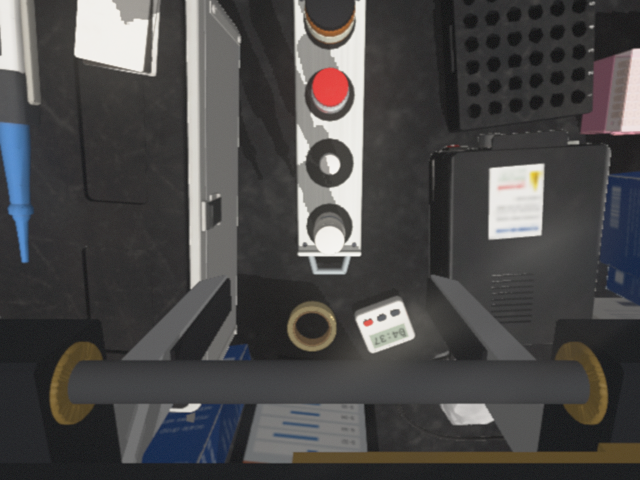

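All four stand upright in order from the loop: slim (330,240), vial (330,163), squat (330,88), jar (330,15). I'll check the centring with outlines predicted for exact pad centres.

```bash
python3 - <<'E'
from h import *
a=np.load("w9.npy");s=dict(eef_pos=a[:3],eef_rot=a[3:])
im=cv2.imread("pics/w9.png")[0:270,270:390];im=cv2.resize(im,None,fx=2.2,fy=2.2,interpolation=2)
t=np.linspace(0,2*np.pi,200);im0=im.copy()
for c,r,h in(((617.8,187.4),17,88),((536,194),11.5,46),((454.2,200.7),19.5,68),((372.2,207.3),26,60)):
    for R,z,col in((31,14,(255,0,0)),(r,14+h,(0,160,0))):
        p=np.array([proj("wrist",(c[0]+R*np.cos(q),c[1]+R*np.sin(q),z),s) for q in t])
        cv2.polylines(im,[np.int32((p-[270,0]+.5)*2.2)],True,col,1)
cv2.imwrite("pics/fin.png",np.hstack([im0,im]))
E
```

```text
(no output)
```

View pics/fin.png

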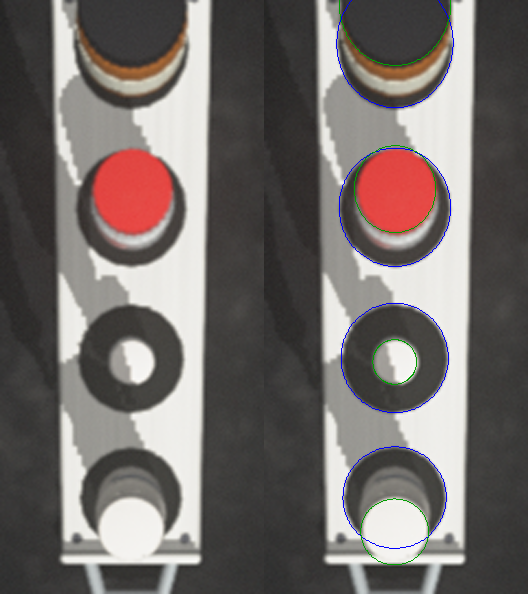

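The outlines fit every cap and pad to within about 1–2 mm, so I'm handing the job in.

```bash
python3 -c "
from cell import manip
print(manip.sign_off())"
```

```text
the job is handed in; nothing more can be done
None
```

All four bottles stand upright on the empty rack in the order slim, vial, squat, jar from the loop, each within about 2 mm of its pad's middle in the last wrist picture; I handed the job in at about 35 s of the 128 s allowed.

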